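# Fit the kibbeh set to the hand mincer

### The job

Set the hand mincer up for kibbeh with the three parts drying on the wire rack: slide the green mandrel onto the mincer's spindle and push it fully home in the mouth, then slide the blue nozzle over it until its collar seats, and last push the aluminium bayonet ring over the nozzle and onto the barrel, red mark up, and turn it clockwise (seen from the front) to the lock mark, about 30 degrees. Let go of everything and leave the bowl, the two ramekins and the garlic press where they stand.

Things in the scene. Friction and masses are not known exactly. Their poses are not given: they have to be found in the camera images.
- mincer: Cast-aluminium hand mincer, fixed, on a round suction foot (112 mm across). Origin on the ledge; +x is the level direction in which the outlet points, z up. Outlet axis 135 mm above the ledge, over y = 0. Barrel 62 mm across, its front end 57 to 58 mm over the last 28 mm, mouth plane at x = +75 mm. Behind is the crank with a wooden handle (x = -110 to -195 mm, out to y = -117 mm).
- hopper (a point): Centre of the hopper's top, 275 mm above the ledge and 110 mm behind the mouth: the mincer's tallest part. The hopper is 104 mm across at the top, its upright throat below (z 135 to 240 mm) 52 mm across.
- mouth (a point): Centre of the barrel's mouth plane, on the outlet axis 135 mm above the ledge; axes as the mincer's: x out along the axis, z up. The mouth is a round recess 50 mm across and 26 mm deep, wall 3.6 mm. Two red marks on the barrel at x = -36 mm: one on top (open), one 30 degrees clockwise from it seen from the front, towards +y (lock).
- spindle_tip (a point): Round end of the steel spindle, 10 mm across, which runs along the outlet axis from the recess floor to 34 mm in front of the mouth.
- stud (a point): Top of the upper bayonet stud on the barrel, 10 mm behind the mouth plane; 5 mm across, reaching 32.5 mm from the axis. A second stud stands opposite, underneath.
- rack: Wire draining rack fixed to the ledge, 206 x 248 mm. Origin on the ledge below its centre; 12 bars of 5 mm run along its x axis, 22 mm apart across y, their tops 37.5 mm above the ledge. The three parts lie on it on their sides in grooves between two bars, 88 mm apart, axes along the bars, front ends towards the rack's +x.
- mandrel: Green mandrel, loose, 56 mm long, about 70 g: rear collar 46 to 47 mm across (rear edge bevelled), 18 mm long, then a tube 21 mm across, 38 mm long (grip there); a 12 mm hole right through. Origin on the axis at the collar's rear face, x along the axis to the tube end. On the rack its axis is 58 mm up. Fully home (rear face on the recess floor) the origin is at mouth x = -26 mm, the tube's end at +30 mm.
- nozzle: Blue nozzle, loose, 54 mm long, about 80 g: rear collar 46 to 47 mm across (rear edge bevelled), 18 mm long, then a tube 32 mm across (29 at the tip), 36 mm long (grip there); a 26 mm hole right through. Origin on the axis at the collar's rear face, x to the tube end. On the rack its axis is 58 mm up. Home on the mandrel's collar: origin at mouth x = -8 mm, tube's end at +46 mm. Let go, its tip droops a few mm.
- ring: Aluminium bayonet ring, loose, 69 mm across (grip across the outside), 40 mm long, about 110 g: rear skirt 62 mm inside, front lip 6 mm thick with a 41 mm hole. Origin on the axis at the open rear end, x along the axis to the lip, z through the red mark. On the rack its axis is 70.5 mm above the ledge, mark up. Home, lip on the nozzle's collar: origin at mouth x = -24 mm, lip front at +16 mm.
- ring_mark (a point): The red mark on the ring, on its outside 34.5 mm from the axis, 30 mm in front of the rear end. With the mark up the ring pushes straight on past the studs; fully home it turns clockwise seen from the front (mark towards mouth +y), at most about 35 degrees, and is then locked.
- ring_slot (a point): Mouth of the upper L-slot at the ring's rear edge, in line with the red mark; 11 mm wide, it runs forward 18 mm, then about 30 degrees round. A second one lies opposite.
- bowl: Green glazed hummus bowl, 156 mm across, 62 mm high, origin under its centre. To be left alone.
- ramekin_a: Small glass ramekin, 72 mm across, 42 mm high, origin under its centre; it stands between rack and mincer. To be left alone.
- ramekin_b: Small glass ramekin like the other, on the robot's side of the ledge. To be left alone.
- garlic_press: Cast-aluminium garlic press lying on its side, 175 mm long, 70 mm wide, 34 mm high, origin under its middle, handles towards its -x. To be left alone.
Mind the look-alikes: they are no part of the job. There is more than one size of the nozzle; the job needs the middle-sized.

How it is judged (in metres and radians):
On the way, in this order (a step that is already met when the one before it is completed fails the run):
1. the mandrel is threaded on the spindle and home in the mouth (within 5 mm) (x of mandrel in the frame of mouth between -0.031 and -0.021 m and angle between the x axis of mandrel and the x axis of mouth, either way round below 0.12 rad and y of mandrel in the frame of mouth between -0.005 and 0.005 m and z of mandrel in the frame of mouth between -0.005 and 0.005 m), for 0.2 s.
2. the nozzle is over the mandrel with its collar seated in the mouth (within 5 mm) (x of mandrel in the frame of mouth below -0.021 m and x of nozzle in the frame of mouth between -0.013 and -0.003 m and angle between the x axis of nozzle and the x axis of mouth, either way round below 0.2 rad and y of nozzle in the frame of mouth between -0.005 and 0.005 m and z of nozzle in the frame of mouth between -0.005 and 0.005 m), for 0.2 s.
3. the ring is pushed home over the nozzle, onto the barrel (within 4 mm) (x of ring in the frame of mouth between -0.029 and -0.02 m and angle between the x axis of ring and the x axis of mouth, either way round below 0.12 rad and y of ring in the frame of mouth between -0.005 and 0.005 m and z of ring in the frame of mouth between -0.005 and 0.005 m), for 0.1 s.
At the end, for the whole second after the job is handed in: mandrel and nozzle home in the mouth within 3.5 mm, ring home on the barrel within 4 mm, all in line with the axis within 0.12 rad (nozzle 0.15), the ring turned clockwise at least 20 degrees (mark 11.5 mm towards the lock mark), all released and at rest (all of step 3 and x of mandrel in the frame of mouth between -0.031 and -0.0225 m and angle between the x axis of mandrel and the x axis of mouth, either way round below 0.12 rad and x of nozzle in the frame of mouth between -0.013 and -0.0045 m and angle between the x axis of nozzle and the x axis of mouth, either way round below 0.15 rad and y of ring_mark in the frame of mouth above 0.0115 m and z of ring_mark in the frame of mouth above 0.02 m and linear speed of each of ring, nozzle, mandrel below 0.02 m/s and y of mandrel in the frame of mouth between -0.005 and 0.005 m and z of mandrel in the frame of mouth between -0.005 and 0.005 m and y of nozzle in the frame of mouth between -0.005 and 0.005 m and z of nozzle in the frame of mouth between -0.005 and 0.005 m); the robot touches nothing.
It fails at once if the bowl, a ramekin or the garlic press is moved by more than 30 mm (distance of any of bowl, ramekin_a, ramekin_b, garlic_press from where it was at the start of the episode above 0.03 m).
It also fails if it takes over 72 s, if anything falls off the work surface, if the arm or the gripper's body presses on something with over 40 N, if the wrist force passes 120 N, or if a joint passes its speed limit or range.

### The arm

A 6-joint arm with a two-finger parallel gripper is mounted at the origin on the work surface. World frame = base frame: x ahead of the robot, y to its left, z up, the work surface at z = 0. Lengths are in m, angles in degrees, forces in N, time in s.
With the tool pointing down it reaches from about 0.25 to 0.8 m from the base axis. Payload 3.9 kg.
Tool frame: the origin (TCP) lies at the very end of the fingers, on their centre line; the grasp point (between the pads) lies 19 mm behind it; x points along the fingers, z is the direction in which the jaws open and shut, and the axes are right-handed (so a half turn about x gives the same grasp; the last joint's range is limited). The gripper opens to 85 mm and grips with 20 to 120 N. Pads are 22 mm wide; open, the fingers measure 114 mm over their backs; the gripper's body (76 mm by 85 mm) begins 54 mm behind the grasp point. The pads swing forward as they close: fully open they stand 13 mm farther back than shut.
Start: joints at [74.255, 14.897, -7.913, 67.191, 0, 90], TCP at [0.142, 0.505, 0.193] pointing down, gripper open.
Joint ranges: [-159.42, 159.42], [-47.68, 98.78], [-73.54, 78.23], [-108.79, 121.32], [-90, 84.71], [-180, 180]. Speed limits (degrees/s): [147.25, 147.25, 180, 180, 180, 180].

### API

Orientations are given as a 3x3 rotation matrix whose columns are the frame's x, y, z axes.
In Python, from plant import sense, camera, camera_model, job_done gives the robot as it stands.
- The arm moves only by the tool drive_tool, never from a script. Its argument "plan" is a list of rows, each a list of 3 entries, a list of its own where there are three numbers: the opening, from 0 (shut) to 1 (fully open), then the shift along the tool's x, y, z in m, then the turn, a rotation vector about the tool's x, y, z in rad. A call has 1 to 20 rows; each row shifts and turns the commanded pose from where the row before left it, along the tool's axes as they then stand; what a row does not reach is not made up. A row lasts 1/8 s, in which the tool goes at most 62.5 mm and 10.7 degrees, less where a joint would pass 70% of its speed; a pose out of reach is approached as far as the arm can. A call with a gripper value outside its range is refused whole. The fingers move at their own pace and stop on an object; "newtons" is the grip in N (left out, the last holds). Time passes only in rows, so rows that do not move let the fingers close. It gives the time, the measured TCP pose, the force and the opening at its end, in the units of the state.
- sense(): the state, without advancing time (a new reading comes with each control period).
- camera(name): name is "scene" or "top" or "wrist"; returns (picture, depth): 420x560x3 uint8, red, green, blue; 420x560 float32, m along the optical axis (not along the pixel's ray), 0 where there is no reading.
- camera_model(name): a dict with "K" (3x3 intrinsics, pixels), "pose" (4x4, takes a point from camera to world coordinates). Camera axes: x right, y up, looking along -z (the intrinsics and any distortion apply to the point x, -y, -z); pixel columns grow to the right and rows downward; lengths in m; the calibration is good to about 2 mm. A picture is of the moment at which its call begins: read the wrist's pose just before it. camera_model takes no time and is no camera call; for the wrist camera it gives the pose at the moment of the call.
- job_done(): hands the job in, once; it reports no verdict.
The state is a dict: "t": time; "qpos": joint angles; "joint_velocities": joint speeds; "joint_efforts": joint torques, N m; "tcp_pos": TCP position; "eef_rot": TCP orientation; "contact_force": force on the tool from outside, world axes, zero at the start; "wrist_torque": the same for the moment, N m; "width": finger opening in m.
Only numpy, scipy, OpenCV 4.12 (cv2) and the standard library are available. Lean on these libraries where they do the work, as an engineer would, in place of code of your own. Each camera call takes 0.05 s, during which the arm holds its last target.

## Working session

There is one attempt and no reset: what is moved stays moved. The work goes in short steps, Python scripts to look and compute and a tool call to move; the robot and the scene stay as the last step left them, time stands still between calls to the robot, and variables do not carry over. Pictures are saved under pics/ and viewed, and the job is handed in when it is done.

Besides the shell and the picture viewer there is one more tool, called after "Emit:" by a JSON object that holds its "method" and its "body", one argument or row to a line. drive_tool: Moves the arm, as the interface text tells. Its arguments: {"type":"object","properties":{"plan":{"type":"array","items":{"type":"array"}},"newtons":{"type":"number"}},"required":["plan"]}

```bash
ls; mkdir -p pics; python3 - <<'E'
from plant import sense,camera,camera_model
import cv2,numpy as np
print(sense())
for n in ["scene","top","wrist"]:
    m=camera_model(n); p,d=camera(n)
    np.savez(f"{n}0.npz",p=p,d=d,K=m["K"],pose=m["pose"])
    cv2.imwrite(f"pics/{n}0.png",p[...,::-1]); print(n,m)
E
```

```text
pics
{'t': 0.0, 'qpos': array([ 7.42580619e+01,  1.49356096e+01, -7.98704128e+00,  6.71900856e+01,
        5.02104094e-04,  9.00007940e+01]), 'joint_velocities': array([ 0.04955399,  0.0286228 ,  0.01007071,  0.0649794 ,  0.11585345,
       -0.08813931]), 'joint_efforts': array([-2.69085394e-04, -4.05678785e+01,  2.53922796e+01,  1.85953866e-02,
       -2.10368444e-05, -1.26644576e-05]), 'tcp_pos': array([0.14222401, 0.50457163, 0.19225764]), 'eef_rot': array([[-5.42260288e-04, -9.62489656e-01,  2.71317836e-01],
       [-1.89144522e-03,  2.71318378e-01,  9.62487797e-01],
       [-9.99998064e-01,  8.73608566e-06, -1.96762164e-03]]), 'contact_force': array([-0.60103163, -0.31351412, -0.19746054]), 'wrist_torque': array([-0.03979157,  0.05909081,  0.0441997 ]), 'width': 0.08541414256456901}
scene {'K': array([[468.98389347,   0.        , 274.69549245],
       [  0.        , 468.98389347, 200.23876552],
       [  0.        ,   0.        ,   1.        ]]), 'pose': array([[ 0.53423858, -0.66214055,  0.52550836,  1.18810127],
       [ 0.84530779,  0.42332168, -0.32596547, -0.27147264],
    
[... 259 characters left out ...]
       ,   1.        ]]), 'pose': array([[ 0.10750139,  0.97258107, -0.20622685,  0.40826278],
       [-0.9941885 ,  0.10396877, -0.02792357,  0.0852692 ],
       [-0.00571678,  0.20803018,  0.9781057 ,  1.12814945],
       [ 0.        ,  0.        ,  0.        ,  1.        ]])}
wrist {'K': array([[308.79355217,   0.        , 282.01412709],
       [  0.        , 308.79355217, 206.59898146],
       [  0.        ,   0.        ,   1.        ]]), 'pose': array([[ 0.26976873, -0.90976111, -0.31553058,  0.06056074],
       [ 0.96292413,  0.25439826,  0.08976999,  0.52642635],
       [-0.00139881, -0.32804915,  0.94465962,  0.37328498],
       [ 0.        ,  0.        ,  0.        ,  1.        ]])}
```

View pics/scene0.png

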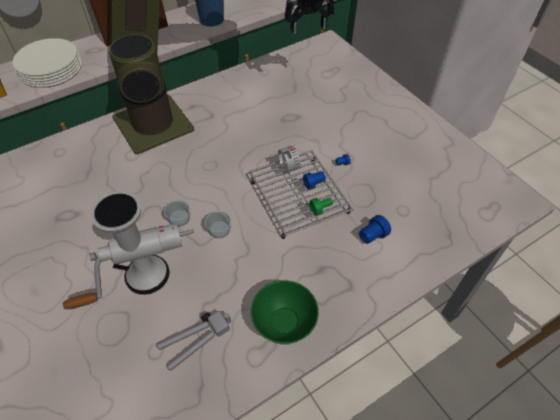

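View pics/top0.png

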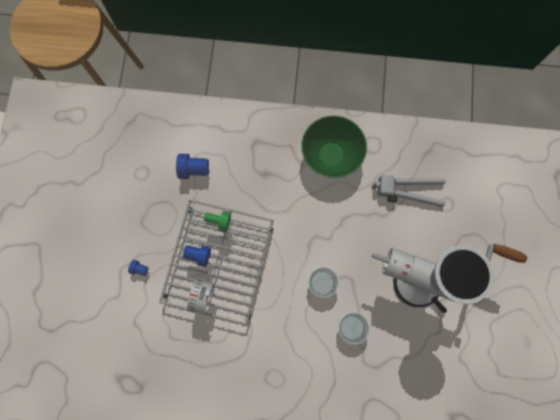

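View pics/wrist0.png

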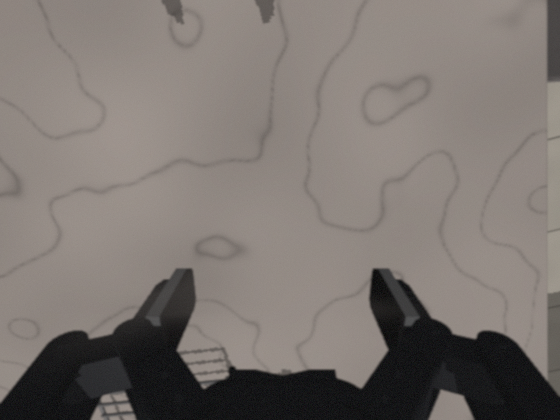

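```bash
cat > h.py <<'E'
import numpy as np,cv2
def load(n): 
    z=np.load(n+".npz"); return z["p"],z["d"],z["K"],z["pose"]
def cloud(d,K,T):
    v,u=np.mgrid[0:d.shape[0],0:d.shape[1]]
    x=(u-K[0,2])/K[0,0]*d; y=(v-K[1,2])/K[1,1]*d
    P=np.stack([x,-y,-d],-1)@T[:3,:3].T+T[:3,3]
    P[d==0]=np.nan
    return P
def ray(u,v,K,T):
    r=T[:3,:3]@np.array([(u-K[0,2])/K[0,0],-(v-K[1,2])/K[1,1],-1.]); return T[:3,3],r
def at_z(u,v,z,K,T):
    o,r=ray(u,v,K,T); return o+r*(z-o[2])/r[2]
def proj(P,K,T):
    q=(np.asarray(P)-T[:3,3])@T[:3,:3]; return np.array([K[0,2]+K[0,0]*q[...,0]/-q[...,2],K[1,2]+K[1,1]*-q[...,1]/-q[...,2]]).T
def shot(n,name):
    from plant import camera,camera_model
    m=camera_model(n); p,d=camera(n); np.savez(name+".npz",p=p,d=d,K=m["K"],pose=m["pose"]); return p,d,m["K"],m["pose"]
def crop(p,x0,y0,x1,y1,s,f):
    cv2.imwrite(f,cv2.resize(p[y0:y1,x0:x1,::-1],None,fx=s,fy=s,interpolation=cv2.INTER_CUBIC))
E
python3 - <<'E'
from h import *
p,d,K,T=load("top0"); 
crop(p,120,140,290,340,4,"pics/t_rack.png"[:0]+"pics/c1.png") if 0 else crop(p,120,145,290,340,3,"pics/c1.png")
crop(p,340,160,540,330,4,"pics/c2.png")
C=cloud(d,K,T)
for u,v in [(60,120),(100,350),(300,350),(450,380),(139,268),(197,255),(193,166),(217,220),(200,293),(333,150),(323,283),(352,328),(464,275),(420,280),(377,257),(400,190)]: print(u,v,C[v,u].round(3))
p,d,K,T=load("scene0")
crop(p,240,130,400,250,5,"pics/c3.png")
crop(p,60,180,240,310,4,"pics/c4.png")
C=cloud(d,K,T)
for u,v in [(313,180),(290,157),(318,206),(343,160),(375,230),(60,350),(500,200),(117,212),(188,232)]: print(u,v,C[v,u].round(3))
E
```

```text
60 120 [0.824 0.675 0.003]
100 350 [0.285 0.473 0.003]
300 350 [ 0.334  0.021 -0.001]
450 380 [ 0.306 -0.318  0.002]
139 268 [0.477 0.408 0.027]
197 255 [0.516 0.271 0.076]
193 166 [0.725 0.315 0.05 ]
217 220 [0.6   0.239 0.068]
200 293 [0.435 0.258 0.045]
333 150 [ 0.814 -0.013  0.012]
323 283 [ 0.489 -0.017  0.003]
352 328 [ 0.395 -0.091  0.007]
464 275 [ 0.511 -0.24   0.274]
420 280 [ 0.505 -0.197  0.158]
377 257 [ 0.544 -0.111  0.143]
400 190 [ 0.733 -0.184  0.002]
313 180 [0.535 0.257 0.078]
290 157 [0.409 0.266 0.052]
318 206 [0.613 0.219 0.074]
343 160 [0.484 0.406 0.026]
375 230 [0.741 0.31  0.048]
60 350 [ 0.587 -0.483 -0.005]
500 200 [ 0.828  0.707 -0.005]
117 212 [ 0.519 -0.241  0.273]
188 232 [ 0.55  -0.116  0.14 ]
```

View pics/c1.png

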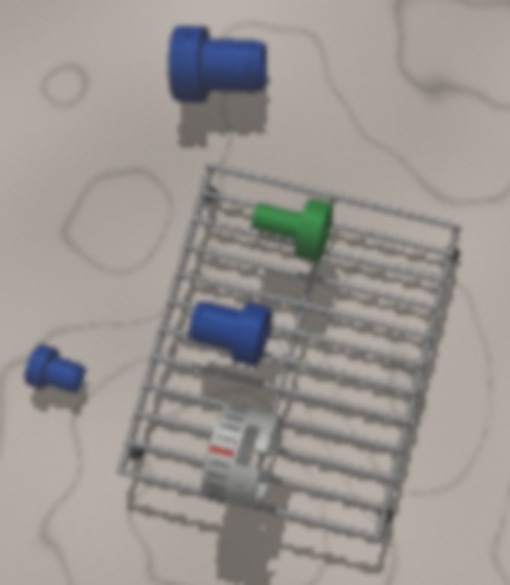

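View pics/c2.png

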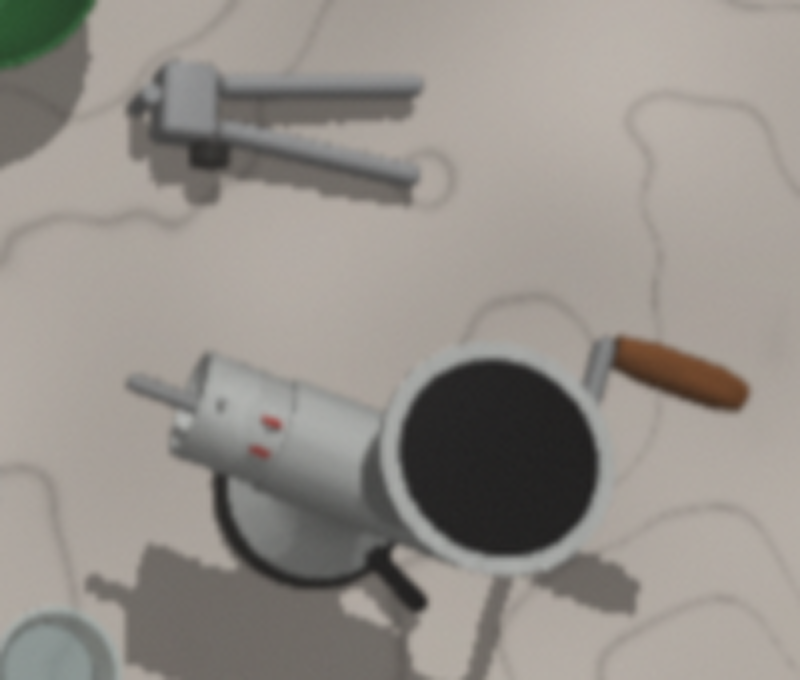

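View pics/c3.png

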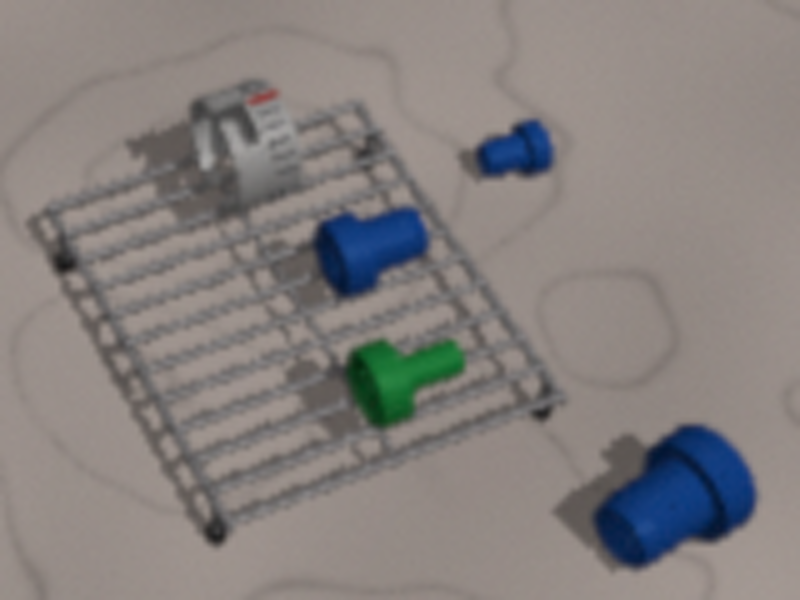

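View pics/c4.png

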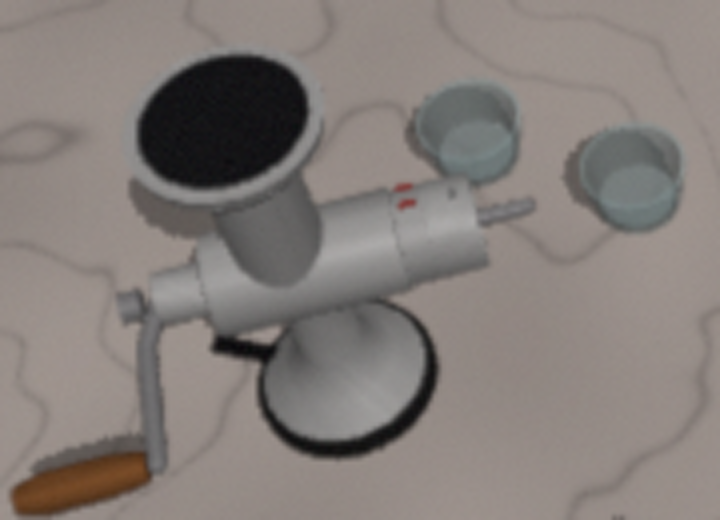

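The nozzle candidates in the top view are small (139,268), middle (197,255, on the rack) and large (193,166), and I choose the middle one on the rack. The crop shows it there, with the green mandrel and the ring with its red mark beside it. Next I'll fit poses to the depth clouds.

```bash
cat > fit.py <<'E'
from h import *
from scipy.optimize import least_squares
def axfit(P,r,z,guess,thr=0.004):
    # axis horizontal at height z(+dz): params: lateral offset c, yaw a, dz ; p=(0+...) 
    def f(q,P=P):
        c,a,dz=q; n=np.array([-np.sin(a),np.cos(a)])
        lat=P[:,:2]@n-c; return np.hypot(lat,P[:,2]-z-dz)-r
    q=np.array(guess)
    for t in (0.02,0.008,thr,thr,thr):
        m=np.abs(f(q))<t; s=least_squares(lambda q:f(q,P[m]),q,loss='soft_l1',f_scale=0.001); q=s.x
    return q,m,np.std(f(q,P[m]))
E
python3 - <<'E'
from fit import *
def tri(a,b):
    A=[];B=[]
    for o,r in (a,b):
        r=r/np.linalg.norm(r); M=np.eye(3)-np.outer(r,r); A.append(M);B.append(M@o)
    X=np.linalg.lstsq(np.vstack(A),np.hstack(B),rcond=None)[0]; return X
t=load("top0");s=load("scene0")
tip=tri(ray(372.5,255.5,t[2],t[3]),ray(193.2,230.7,s[2],s[3])); print("tip",tip)
hop=tri(ray(464.2,275,t[2],t[3]),ray(115.5,211.8,s[2],s[3])); print("hop",hop)
a0=np.arctan2(*(tip-hop)[[1,0]]); print("yaw",np.degrees(a0),np.linalg.norm((tip-hop)[:2]))
e=np.array([np.cos(a0),np.sin(a0)]);n=np.array([-e[1],e[0]])
for nm,c in (("top",t),("scene",s)):
    P=cloud(c[1],c[2],c[3]).reshape(-1,3); P=P[~np.isnan(P[:,0])]
    x=(P[:,:2]-hop[:2])@e; y=(P[:,:2]-hop[:2])@n
    # table
    m=(P[:,2]<.012)&(np.abs(x-100)<999); print(nm,"table",np.median(P[m,2]))
    m=(x>0.056)&(x<0.080)&(np.abs(y)<.035)&(P[:,2]>.13)&(P[:,2]<.18)
    q,k,sd=axfit(P[m],.031,.135,[hop[:2]@n,a0,0]); print(nm,"barrel",m.sum(),k.sum(),q[0]*1e3,np.degrees(q[1]),q[2]*1e3,sd*1e3)
    m=(x>0.056)&(x<0.108)&(np.abs(y)<.035)&(P[:,2]>.13)&(P[:,2]<.18)
    q,k,sd=axfit(P[m],.0300,.135,[hop[:2]@n,a0,0]); print(nm,"all",k.sum(),q[0]*1e3,np.degrees(q[1]),q[2]*1e3,sd*1e3)
    m=(np.abs(x)<.06)&(np.abs(y)<.06)&(P[:,2]>.268)&(P[:,2]<.285); print("rim z",np.median(P[m,2]), "mid", P[m][:,:2].min(0)/2+P[m][:,:2].max(0)/2)
print("tip lat",tip[:2]@n*1e3,"hop lat",hop[:2]@n*1e3)
E
```

```text
tip [ 0.5480514  -0.10312074  0.13200396]
hop [ 0.51155067 -0.24321713  0.26659185]
yaw 75.39680151282323 0.1447732808339084
top table -0.00036108619901997763
top barrel 358 346 -559.1785460857441 71.716504130062 -0.9004618506086339 1.6972402637145998
top all 733 -557.9100918633036 74.19039181198785 -0.5896055068107275 1.6210181791152452
rim z 0.2760054130833947 mid [ 0.51325339 -0.23906082]
scene table -0.0026627253375779425
scene barrel 260 244 -546.0620492024483 83.14729465974742 -2.2429728716747968 1.751244262941247
scene all 524 -556.3101354070823 76.85857637889461 -1.9800143311056697 1.6596112911053522
rim z 0.2745561669349698 mid [ 0.51394689 -0.24242161]
tip lat -556.3458028709521 hop lat -556.3458028709521
```

```bash
python3 - <<'E'
from fit import *
t=load("top0");s=load("scene0")
for nm,c in (("top",t),("scene",s)):
    P=cloud(c[1],c[2],c[3]); hsv=cv2.cvtColor(c[0],cv2.COLOR_RGB2HSV)
    for part,(lo,hi),ctr,zz,rt,rc in (("mandrel",((45,90,40),(75,255,255)),(.605,.225),.058,.0105,.0233),("nozzle",((105,90,40),(130,255,255)),(.53,.26),.058,.0155,.0233)):
        m=(cv2.inRange(hsv,lo,hi)>0)&(np.hypot(P[...,0]-ctr[0],P[...,1]-ctr[1])<.06)&(P[...,2]>.03)
        Q=P[m]; a=np.radians(75); 
        # joint fit: params c,a,x0(collar rear) with stepped radius
        def prof(x): return np.where(x<.018,rc,rt)
        def f(q):
            e=np.array([np.cos(q[1]),np.sin(q[1])]);n=np.array([-e[1],e[0]])
            x=Q[:,:2]@e-q[2]; y=Q[:,:2]@n-q[0]; z=Q[:,2]-zz-q[3]
            d1=np.hypot(np.hypot(y,z)-rc,np.maximum(0,np.maximum(-x,x-.018)))
            d2=np.hypot(np.hypot(y,z)-rt,np.maximum(0,np.maximum(.018-x,x-.056)))
            d3=np.hypot(np.maximum(0,np.maximum(rt-np.hypot(y,z),np.hypot(y,z)-rc)),np.minimum(abs(x),abs(x-.018)))
            return np.minimum(np.minimum(d1,d2),d3)
        best=None
        for a0 in (68,75,82):
          for dx in (-.02,0,.02):
            a=np.radians(a0); e=np.array([np.cos(a),np.sin(a)]);n=np.array([-e[1],e[0]]); mu=Q[:,:2].mean(0)
            r=least_squares(f,[mu@n,a,mu@e-.028+dx,0],loss='soft_l1',f_scale=.001,x_scale=[.01,.1,.01,.01])
            if best is None or r.cost<best.cost: best=r
        q=best.x; e=np.array([np.cos(q[1]),np.sin(q[1])]);n=np.array([-e[1],e[0]]); o=q[2]*e+q[0]*n
        print(nm,part,m.sum(),"origin",o.round(4),"yaw",np.degrees(q[1]).round(2),"dz",q[3].round(4),"med|r|",np.median(abs(f(q))).round(4))
E
```

```text
top mandrel 259 origin [0.6003 0.2156] yaw 81.97 dz 0.0006 med|r| 0.001
top nozzle 362 origin [0.5163 0.2517] yaw 82.71 dz 0.0009 med|r| 0.001
scene mandrel 245 origin [0.5993 0.2122] yaw 80.77 dz -0.0011 med|r| 0.0012
scene nozzle 260 origin [0.5161 0.2479] yaw 81.79 dz -0.0012 med|r| 0.0013
```

```bash
cat > rows.py <<'E'
import numpy as np
from scipy.spatial.transform import Rotation as Rn
from plant import sense
def Rdown(h):  # tool down, y heading h deg
    y=np.array([np.cos(np.radians(h)),np.sin(np.radians(h)),0]);x=np.array([0,0,-1.]);return np.stack([x,y,np.cross(x,y)],1)
def rows(pt,Rt,N,op,p=None,R=None,dec=4):
    s=sense()
    p=np.array(s["tcp_pos"] if p is None else p,float);R=np.array(s["eef_rot"] if R is None else R)
    out=[];p0=p.copy();R0=R.copy();rv=(Rn.from_matrix(R0.T@Rt)).as_rotvec()
    for i in range(1,N+1):
        pw=p0+(pt-p0)*i/N; Rw=R0@Rn.from_rotvec(rv*i/N).as_matrix()
        sh=np.round(R.T@(pw-p),dec); tv=np.round(Rn.from_matrix(R.T@Rw).as_rotvec(),dec)
        out.append([op,[float(v)+0 for v in sh],[float(v)+0 for v in tv]])
        p=p+R@sh; R=R@Rn.from_rotvec(tv).as_matrix()
    print("[",",\n".join(str(o) for o in out),"]"); print("end err",(p-pt).round(4), "step mm",np.linalg.norm(pt-p0)/N*1e3,"deg",np.degrees(np.linalg.norm(rv))/N)
E
python3 - <<'E'
from rows import *
rows(np.array([.6055,.2546,.14]),Rdown(82),10,0.6,dec=3)
E
```

```text
[ [0.6, [0.005, -0.051, -0.011], [0.144, 0.0, 0.0]],
[0.6, [0.006, -0.053, -0.004], [0.143, 0.0, 0.0]],
[0.6, [0.005, -0.053, 0.003], [0.144, 0.0, 0.0]],
[0.6, [0.005, -0.051, 0.011], [0.143, 0.0, 0.001]],
[0.6, [0.005, -0.049, 0.018], [0.144, -0.001, 0.0]],
[0.6, [0.006, -0.047, 0.025], [0.143, 0.0, 0.0]],
[0.6, [0.005, -0.042, 0.032], [0.144, 0.0, 0.0]],
[0.6, [0.005, -0.037, 0.037], [0.143, 0.0, 0.0]],
[0.6, [0.005, -0.032, 0.042], [0.144, 0.0, 0.0]],
[0.6, [0.005, -0.025, 0.046], [0.144, 0.0, 0.0]] ]
end err [-0.0003 -0.0003  0.0004] step mm 52.9014582253227 deg 8.225188707107623
```

Emit:
{"method": "drive_tool", "body": {
  "plan": [
    [0.6,[0.005,-0.051,-0.011],[0.144,0,0]],
    [0.6,[0.006,-0.053,-0.004],[0.143,0,0]],
    [0.6,[0.005,-0.053,0.003],[0.144,0,0]],
    [0.6,[0.005,-0.051,0.011],[0.143,0,0]],
    [0.6,[0.005,-0.049,0.018],[0.144,0,0]],
    [0.6,[0.006,-0.047,0.025],[0.143,0,0]],
    [0.6,[0.005,-0.042,0.032],[0.144,0,0]],
    [0.6,[0.005,-0.037,0.037],[0.143,0,0]],
    [0.6,[0.005,-0.032,0.042],[0.144,0,0]],
    [0.6,[0.005,-0.025,0.046],[0.144,0,0]],
    [0.6,[0,0,0],[0,0,0]],
    [0.6,[0,0,0],[0,0,0]]
  ],
  "newtons": 30
}}

```text
t: 1.65
tcp_pos: [0.6046, 0.2548, 0.1404]
eef_rot: [[-0.002, 0.139, 0.99], [-0.0, 0.99, -0.139], [-1.0, -0.001, -0.002]]
contact_force: [-0.1, -0.9, 1.0]
width: 0.0514
```

```bash
python3 - <<'E'
from h import *
from plant import sense
p,d,K,T=shot("wrist","w1"); cv2.imwrite("pics/w1.png",p[...,::-1]); s=sense(); print(s["t"],s["tcp_pos"],s["eef_rot"],s["qpos"],s["width"]); print(T)
E
```

```text
1.7 [0.60430166 0.25530348 0.14083509] [[-1.39498415e-03  1.38353528e-01  9.90381924e-01]
 [-9.84580396e-05  9.90382864e-01 -1.38353798e-01]
 [-9.99999022e-01 -2.90512419e-04 -1.36794638e-03]] [2.28887819e+01 2.92589688e+01 6.60516171e+00 6.74220204e+01
 2.58899310e-02 1.20841360e+02] 0.05095509230518565
[[ 0.99048402  0.12950555  0.04658025  0.61643377]
 [-0.13761913  0.93576717  0.32465487  0.33714553]
 [-0.00154366 -0.32797579  0.94468487  0.32133763]
 [ 0.          0.          0.          1.        ]]
```

View pics/w1.png

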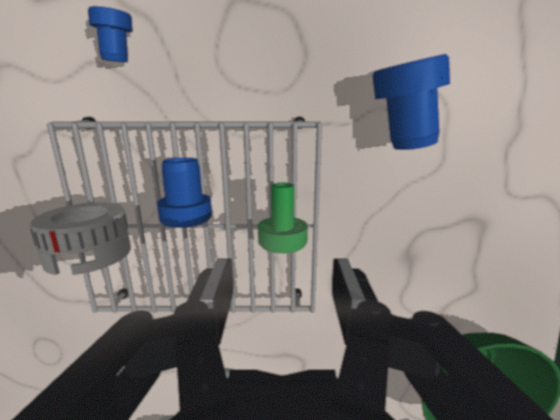

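```bash
cat > axis.py <<'E'
from h import *
def wr(name,lo,hi,box,z=.058):
    p,d,K,T=load(name); hsv=cv2.cvtColor(p,cv2.COLOR_RGB2HSV); m=cv2.inRange(hsv,lo,hi)
    x0,y0,x1,y1=box; m[:y0]=0;m[y1:]=0;m[:,:x0]=0;m[:,x1:]=0
    res=[]
    for v in range(y0,y1):
        c=np.flatnonzero(m[v])
        if len(c)>6: res.append((v,c.min(),c.max()))
    return np.array(res),K,T
E
python3 - <<'E'
from axis import *
for nm,lo,hi,box in (("mandrel",(45,90,30),(75,255,255),(250,170,320,260)),("nozzle",(105,90,30),(130,255,255),(150,150,225,235))):
    r,K,T=wr("w1",lo,hi,box); print(nm,r[0],r[-1],[tuple(map(int,a)) for a in r[::6]])
    w=r[:,2]-r[:,1]; t=(w<np.median(w)+0 if 0 else w<0.75*w.max()); t=r[t][4:-4]
    L=np.array([at_z((a+b)/2,v,.058,K,T) for v,a,b in t]); c,*_=[L.mean(0)]; u=np.linalg.svd(L[:,:2]-c[:2])[2][0]; u*=np.sign(u[1])
    print("centre",c,"yaw",np.degrees(np.arctan2(u[1],u[0])))
    print("tube end top",at_z((r[0,1]+r[0,2])/2,r[0,0],.058+(.0105 if nm=="mandrel" else .0145),K,T))
    o=r[-1]; print("collar bottom row",at_z((o[1]+o[2])/2,o[0],.058,K,T))
E
```

```text
mandrel [184 275 290] [251 274 293] [(184, 275, 290), (190, 271, 293), (196, 272, 293), (202, 272, 293), (208, 272, 293), (214, 272, 292), (220, 265, 298), (226, 259, 299), (232, 260, 305), (238, 260, 305), (244, 264, 304), (250, 270, 295)]
centre [0.60406065 0.24896346 0.058     ] yaw 81.69384618842226
tube end top [0.60715646 0.27022587 0.0685    ]
collar bottom row [0.59870187 0.202219   0.058     ]
nozzle [158 172 191] [226 169 189] [(158, 172, 191), (164, 163, 198), (170, 162, 199), (176, 163, 199), (182, 164, 200), (188, 165, 200), (194, 165, 202), (200, 159, 209), (206, 158, 210), (212, 159, 210), (218, 160, 208), (224, 163, 198)]
centre [0.51995778 0.28531281 0.058     ] yaw 81.37361300026333
tube end top [0.52932148 0.3040143  0.0725    ]
collar bottom row [0.50661679 0.24090271 0.058     ]
```

Emit:
{"method": "drive_tool", "body": {
  "plan": [
    [0.6,[0.045,0,0.001],[0,0,0]],
    [0.6,[0.035,0,0],[0,0,0]],
    [0.6,[0.015,0,0],[0,0,0]],
    [0.6,[0.004,0,0],[0,0,0]],
    [0.2,[0,0,0],[0,0,0]],
    [0.1,[0,0,0],[0,0,0]],
    [0.1,[0,0,0],[0,0,0]],
    [0.1,[0,0,0],[0,0,0]]
  ],
  "newtons": 40
}}

```text
t: 2.7
tcp_pos: [0.6068, 0.2549, 0.0427]
eef_rot: [[0.001, 0.14, 0.99], [0.0, 0.99, -0.14], [-1.0, 0.0, 0.001]]
contact_force: [0.4, 0.2, -0.1]
width: 0.0083
```

```bash
python3 - <<'E'
from h import *
from plant import sense
p,d,K,T=shot("wrist","w2"); cv2.imwrite("pics/w2.png",p[...,::-1]); s=sense(); print(s["t"],s["tcp_pos"],s["width"])
p,d,K,T=shot("scene","s2"); crop(p,230,90,400,250,4,"pics/s2.png")
E
```

```text
2.75 [0.60664601 0.25485661 0.04246628] 0.008757492461061583
```

View pics/w2.png

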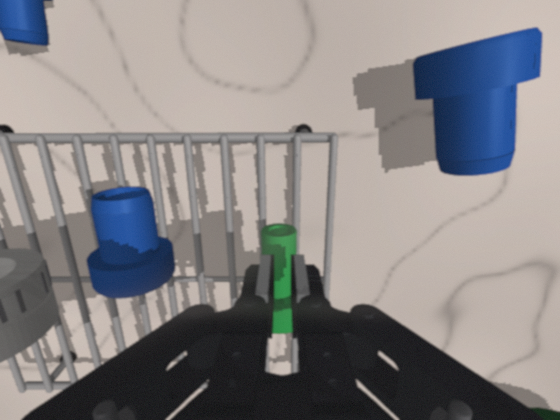

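View pics/s2.png

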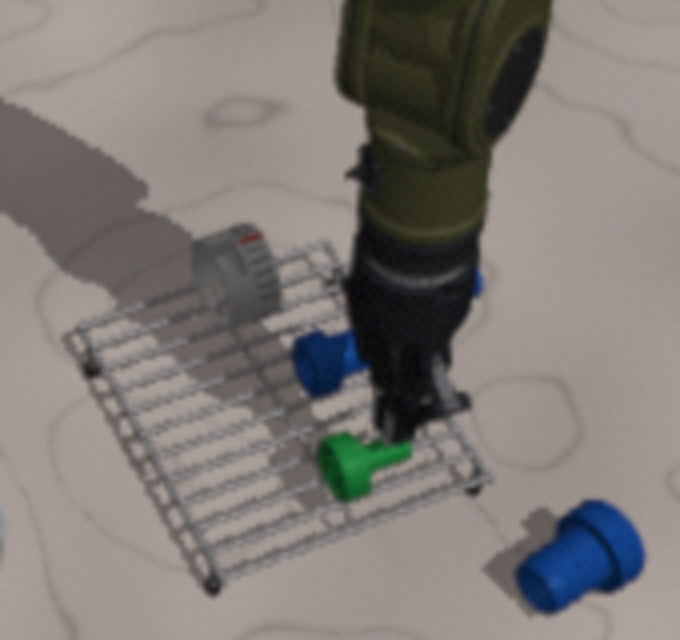

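```bash
python3 - <<'E'
from h import *
p,d,K,T=load("w2"); C=cloud(d,K,T)
for u,v in [(279,240),(279,255),(282,290),(282,310),(282,325),(266,262),(266,280),(299,262),(299,280),(262,295),(303,295),(265,340),(285,360)]: print(u,v,p[v,u],C[v,u].round(4))
crop(p,220,210,350,380,4,"pics/w2c.png")
p,d,K,T=load("s2"); C=cloud(d,K,T)
for u,v in [(327,200),(331,205),(316,208),(330,196)]: print(u,v,p[v,u],C[v,u].round(4))
E
```

```text
279 240 [ 71 143  84] [0.6065 0.2645 0.0678]
279 255 [ 57 101  65] [0.6052 0.2555 0.0683]
282 290 [ 56 148  78] [0.6037 0.2326 0.0684]
282 310 [ 51 121  69] [0.603  0.2278 0.0803]
282 325 [ 55 147  77] [0.6016 0.2179 0.0805]
266 262 [97 96 95] [0.6005 0.2654 0.0924]
266 280 [94 94 93] [0.6012 0.265  0.1076]
299 262 [95 94 94] [0.6161 0.2627 0.0916]
299 280 [93 92 93] [0.6153 0.2633 0.1081]
262 295 [102 101 101] [0.6001 0.265  0.1182]
303 295 [101 101 101] [0.6163 0.2625 0.118 ]
265 340 [30 30 29] [0.5995 0.2506 0.1272]
285 360 [145 138 131] [ 0.5895  0.11   -0.0012]
327 200 [55 61 59] [0.6153 0.2451 0.0835]
331 205 [115 123 107] [ 0.5839  0.2909 -0.0043]
316 208 [ 30 111  53] [0.6186 0.2078 0.0789]
330 196 [15 16 17] [0.6357 0.2349 0.1286]
```

View pics/w2c.png

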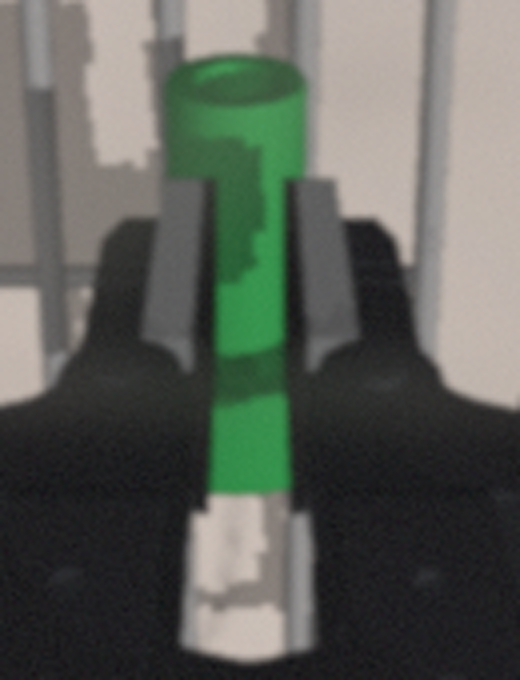

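```bash
python3 - <<'E'
from h import *
for f in ("wrist0","w1","w2"):
    p,d,K,T=load(f); C=cloud(d,K,T); 
    m=(d<.30)&(d>0)&(np.arange(420)[:,None]<330); 
    g=m
    z=C[...,2][g]; print(f,"cam z",T[2,3],"min z of gripper pts",np.sort(z)[:5], "max depth",d[g].max())
    for uv in ([(185,275),(385,275),(190,300)] if f=="wrist0" else [(228,264),(340,264),(230,280)] if f=="w1" else [(266,257),(300,257)]):
        print(uv,p[uv[1],uv[0]],C[uv[1],uv[0]].round(4))
E
```

```text
wrist0 cam z 0.3732849780660717 min z of gripper pts [0.24284408 0.24311007 0.24316862 0.24354167 0.24354616] max depth 0.15200104
(185, 275) [53 49 49] [0.1199 0.4649 0.2537]
(385, 275) [61 60 61] [0.1441 0.5505 0.2532]
(190, 300) [57 53 50] [0.1338 0.4614 0.2521]
w1 cam z 0.3213376330144377 min z of gripper pts [-0.00322897 -0.00297292 -0.00295691 -0.0028136  -0.00273842] max depth 0.29999992
(228, 264) [69 66 65] [0.5809 0.2681 0.1927]
(340, 264) [77 76 76] [0.6333 0.2604 0.192 ]
(230, 280) [63 61 58] [0.5793 0.2574 0.1895]
w2 cam z 0.22363329710705857 min z of gripper pts [-0.00312653 -0.00269533 -0.00253819 -0.00253099 -0.00252859] max depth 0.2762078
(266, 257) [96 97 97] [0.6004 0.2659 0.0883]
(300, 257) [94 95 94] [0.6169 0.2636 0.0885]
```

The finger tips show at z≈0.088 while the TCP reads 0.0425, and the scene camera agrees. The real fingertips are therefore about 45 mm behind the stated TCP, so I'll open and go 45 mm lower, then check.

Emit:
{"method": "drive_tool", "body": {
  "plan": [
    [0.6,[0,0,-0.0015],[0,0,0]],
    [0.6,[0,0,0],[0,0,0]],
    [0.6,[0,0,0],[0,0,0]],
    [0.6,[0.02,0,0],[0,0,0]],
    [0.6,[0.015,0,0],[0,0,0]],
    [0.6,[0.005,0,0],[0,0,0]],
    [0.6,[0,0,0],[0,0,0]]
  ]
}}

```text
t: 3.68
tcp_pos: [0.6046, 0.2549, 0.0016]
eef_rot: [[-0.001, 0.14, 0.99], [-0.0, 0.99, -0.14], [-1.0, -0.0, -0.001]]
contact_force: [-0.2, 0.0, 0.1]
width: 0.0511
```

```bash
python3 - <<'E'
from h import *
from plant import sense
p,d,K,T=shot("wrist","w3"); cv2.imwrite("pics/w3.png",p[...,::-1]); s=sense(); print(s["t"],s["tcp_pos"],s["width"])
C=cloud(d,K,T)
p,d,K,T=shot("scene","s3"); crop(p,230,90,400,250,4,"pics/s3.png")
E
```

```text
3.725 [0.60503788 0.25511081 0.00220211] 0.05123629040601428
```

View pics/w3.png

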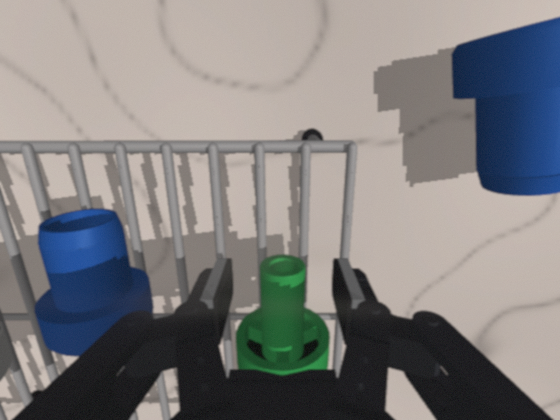

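View pics/s3.png

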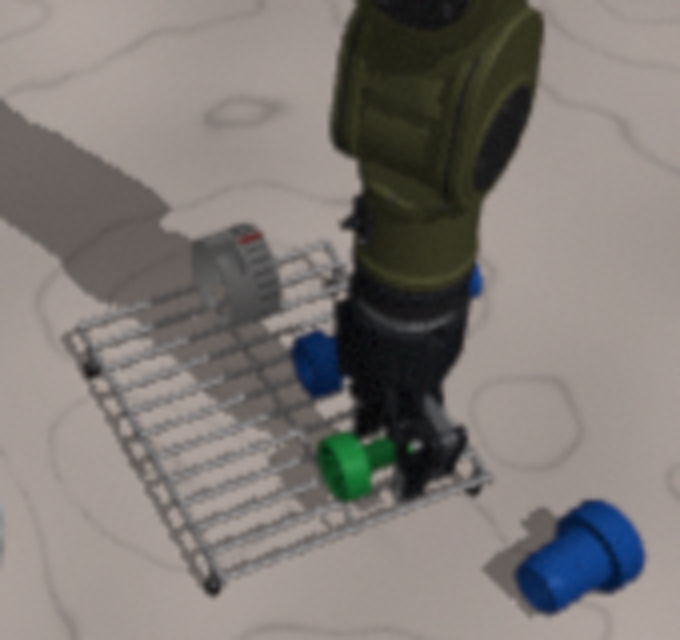

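Emit:
{"method": "drive_tool", "body": {
  "plan": [
    [0.6,[0.003,0,0],[0,0,0]],
    [0.1,[0,0,0],[0,0,0]],
    [0.1,[0,0,0],[0,0,0]],
    [0.1,[0,0,0],[0,0,0]],
    [0.1,[0,0,0],[0,0,0]],
    [0.1,[0,0,0],[0,0,0]]
  ],
  "newtons": 40
}}

```text
t: 4.53
tcp_pos: [0.6051, 0.2551, -0.0005]
eef_rot: [[0.0, 0.14, 0.99], [0.0, 0.99, -0.14], [-1.0, 0.0, 0.0]]
contact_force: [-0.5, 0.4, 4.6]
width: 0.0201
```

```bash
python3 - <<'E'
from rows import *
s=sense();p=s["tcp_pos"].copy();R=s["eef_rot"]
h=75.4;e=np.array([np.cos(np.radians(h)),np.sin(np.radians(h)),0]);M=np.array([.5395,-.136,0])
p=p+[0,0,.05]
rows(M+.105*e+[0,0,.0785],Rdown(h),7,0.1,p=p,dec=3)
E
```

```text
[ [0.1, [-0.004, -0.042, 0.0], [0.016, 0.0, 0.0]],
[0.1, [-0.004, -0.041, 0.001], [0.017, 0.0, 0.0]],
[0.1, [-0.004, -0.042, 0.002], [0.016, 0.0, 0.0]],
[0.1, [-0.005, -0.042, 0.002], [0.017, 0.0, 0.0]],
[0.1, [-0.004, -0.041, 0.003], [0.016, 0.0, 0.0]],
[0.1, [-0.004, -0.042, 0.004], [0.016, 0.0, 0.0]],
[0.1, [-0.004, -0.042, 0.004], [0.017, 0.0, 0.0]] ]
end err [-0.0002 -0.0004 -0.0001] step mm 41.94205089239551 deg 0.9398983238865259
```

Emit:
{"method": "drive_tool", "body": {
  "plan": [
    [0.1,[-0.01,0,0],[0,0,0]],
    [0.1,[-0.02,0,0],[0,0,0]],
    [0.1,[-0.02,0,0],[0,0,0]],
    [0.1,[-0.004,-0.042,0],[0.016,0,0]],
    [0.1,[-0.004,-0.041,0.001],[0.017,0,0]],
    [0.1,[-0.004,-0.042,0.002],[0.016,0,0]],
    [0.1,[-0.005,-0.042,0.002],[0.017,0,0]],
    [0.1,[-0.004,-0.041,0.003],[0.016,0,0]],
    [0.1,[-0.004,-0.042,0.004],[0.016,0,0]],
    [0.1,[-0.004,-0.042,0.004],[0.017,0,0]],
    [0.1,[0,0,0],[0,0,0]],
    [0.1,[0,0,0],[0,0,0]],
    [0.1,[0,0,0],[0,0,0]]
  ]
}}

```text
t: 6.15
tcp_pos: [0.5657, -0.0339, 0.078]
eef_rot: [[-0.0, 0.251, 0.968], [0.0, 0.968, -0.251], [-1.0, 0.0, -0.0]]
contact_force: [0.0, -0.4, -1.0]
width: 0.0203
```

```bash
python3 - <<'E'
from h import *
from plant import sense
p,d,K,T=shot("wrist","w4"); cv2.imwrite("pics/w4.png",p[...,::-1])
p,d,K,T=shot("scene","s4"); crop(p,80,170,270,310,4,"pics/s4.png")
p,d,K,T=shot("top","t4"); crop(p,320,180,520,320,4,"pics/t4.png")
s=sense(); print(s["t"],s["tcp_pos"],s["width"])
E
```

```text
6.3 [ 0.56571033 -0.03398029  0.07795898] 0.02039982598614111
```

View pics/w4.png

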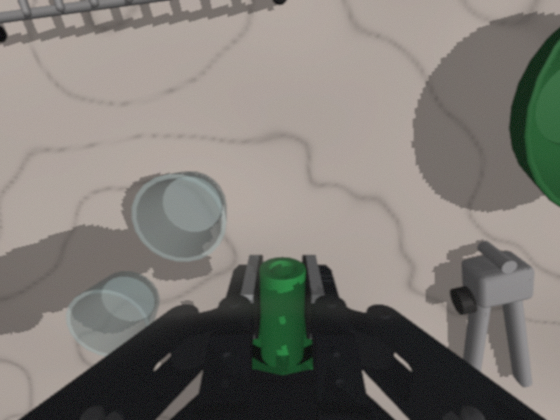

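View pics/s4.png

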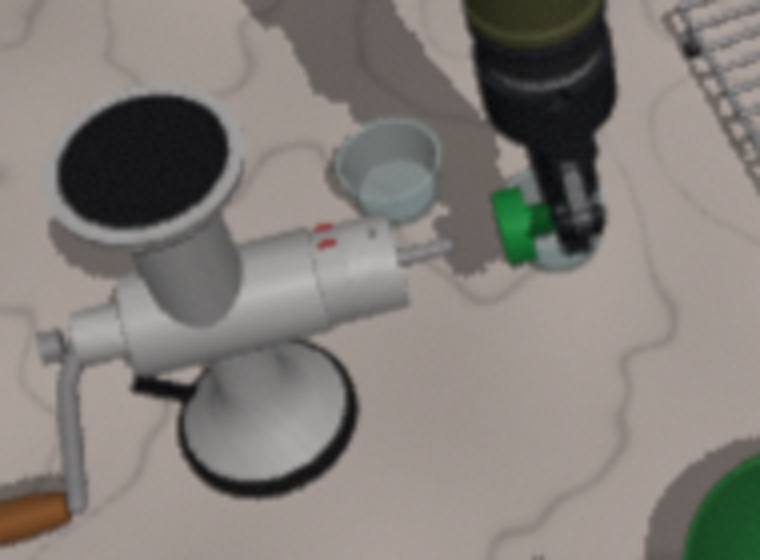

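View pics/t4.png

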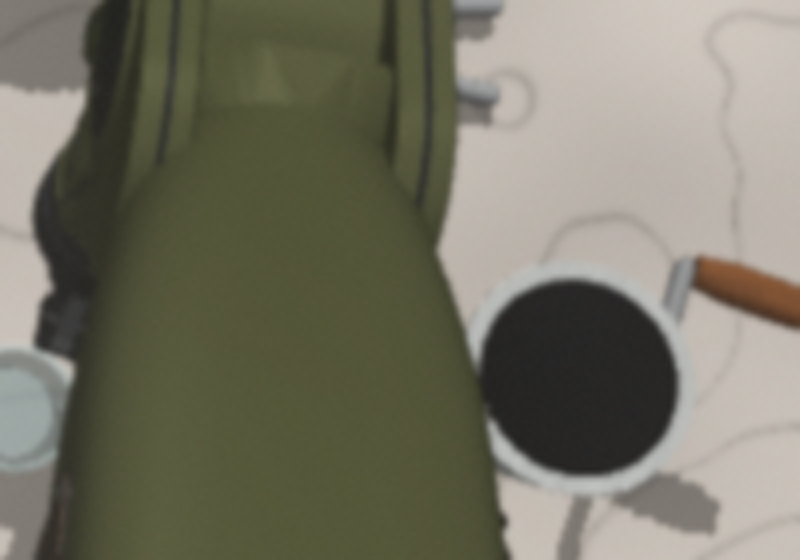

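Emit:
{"method": "drive_tool", "body": {
  "plan": [
    [0.1,[-0.01,0.015,0],[-0.185,0,0]],
    [0.1,[-0.01,0.015,0],[-0.185,0,0]],
    [0.1,[-0.01,0.015,0],[-0.185,0,0]],
    [0.1,[-0.01,0,0],[-0.185,0,0]],
    [0.1,[-0.01,0,0],[-0.185,0,0]],
    [0.1,[-0.01,0,0],[-0.185,0,0]],
    [0.1,[-0.01,0,0],[-0.185,0,0]],
    [0.1,[-0.01,0,0],[-0.185,0,0]],
    [0.1,[-0.01,0,0],[-0.185,0,0]],
    [0.1,[-0.01,0,0],[-0.185,0,0]],
    [0.1,[-0.01,0,0],[-0.185,0,0]],
    [0.1,[-0.01,0,0],[-0.185,0,0]],
    [0.1,[-0.01,0,0],[-0.185,0,0]],
    [0.1,[-0.01,0,0],[-0.185,0,0]],
    [0.1,[-0.01,0,0],[-0.185,0,0]],
    [0.1,[-0.01,0,0],[-0.185,0,0]],
    [0.1,[-0.01,0,0],[-0.182,0,0]],
    [0.1,[0,0,0],[0,0,0.1]],
    [0.1,[0,0,0],[0,0,0.1]],
    [0.1,[0,0,0],[0,0,0]]
  ]
}}

```text
t: 8.8
tcp_pos: [0.569, 0.0117, 0.2471]
eef_rot: [[-0.051, -0.243, -0.969], [-0.192, -0.95, 0.248], [-0.98, 0.198, 0.002]]
contact_force: [0.3, 0.1, -0.8]
width: 0.0202
```

```bash
python3 - <<'E'
from h import *
from plant import sense
p,d,K,T=shot("wrist","w5"); cv2.imwrite("pics/w5.png",p[...,::-1])
s=sense(); print(s["t"],s["tcp_pos"],s["eef_rot"],s["width"])
p,d,K,T=load("t4"); C=cloud(d,K,T)
for u,v in [(425,250),(432,270),(438,290),(442,310)]: print(C[v,u].round(3))
E
```

```text
8.85 [0.56885805 0.01075034 0.24746906] [[-0.05036689 -0.24430382 -0.96838981]
 [-0.19139515 -0.94928806  0.24943951]
 [-0.98021991  0.1979086   0.00105412]] 0.020433799561550163
[ 0.487 -0.059  0.644]
[ 0.467 -0.064  0.654]
[ 0.447 -0.067  0.663]
[ 0.428 -0.069  0.672]
```

View pics/w5.png

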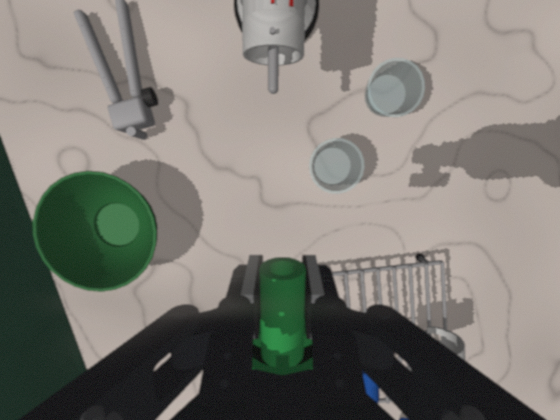

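Emit:
{"method": "drive_tool", "body": {
  "plan": [
    [0.1,[0,0,0],[0,0,0.17]],
    [0.1,[0,0,0],[0,0,0]],
    [0.1,[0,0,0],[0,0,0]]
  ]
}}

```text
t: 9.22
tcp_pos: [0.5687, 0.009, 0.2482]
eef_rot: [[-0.091, -0.235, -0.968], [-0.349, -0.903, 0.252], [-0.933, 0.36, 0.0]]
contact_force: [-0.6, -1.4, 0.2]
width: 0.0204
```

```bash
python3 - <<'E'
from h import *
from plant import sense
p,d,K,T=shot("wrist","w6"); crop(p,170,0,370,150,4,"pics/w6.png")
s=sense(); print(s["t"],s["tcp_pos"],s["eef_rot"],s["width"])
E
```

```text
9.275 [0.56865458 0.0086495  0.24860297] [[-9.05339091e-02 -2.36182847e-01 -9.67481924e-01]
 [-3.48780274e-01 -9.02426757e-01  2.52939260e-01]
 [-9.32821490e-01  3.60338190e-01 -6.75696104e-04]] 0.02010068510933982
```

View pics/w6.png

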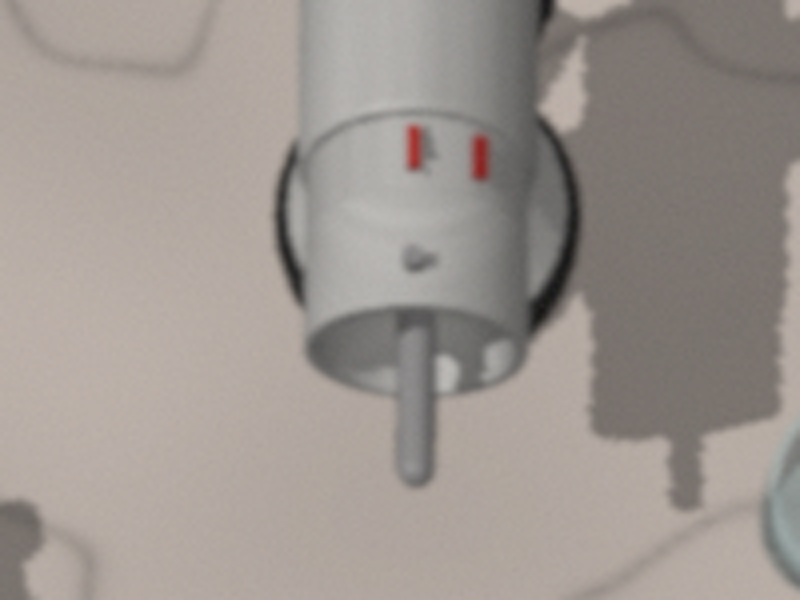

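```bash
cat > edge.py <<'E'
from h import *
E
python3 - <<'E'
from h import *
p,d,K,T=load("w6"); g=cv2.GaussianBlur(cv2.cvtColor(p,cv2.COLOR_RGB2GRAY).astype(float),(0,0),0.8)
def ed(v,a,b): # strongest gradient col within a..b subpixel
    r=np.abs(np.gradient(g[v])); i=a+np.argmax(r[a:b]); y0,y1,y2=r[i-1:i+2]; return i+0.5*(y0-y2)/(y0-2*y1+y2)
def unit(u,v): 
    o,r=ray(u,v,K,T); return o,r/np.linalg.norm(r)
pts=[]
for nm,rows,(la,lb),(ra,rb) in (("spindle",range(102,118,2),(265,272),(275,283)),("front",range(62,80,2),(241,252),(296,306)),("barrel",range(4,26,3),(240,250),(298,310))):
    for v in rows:
        l,r=ed(v,la,lb),ed(v,ra,rb); o,a=unit(l,v);_,b=unit(r,v); c=a+b; X=o+c*(.135-o[2])/c[2]; pts.append((nm,*X[:2])); print(nm,v,round(l,2),round(r,2),X[:2].round(4))
A=np.array([q[1:] for q in pts]);names=np.array([q[0] for q in pts])
def line(A):
    c=A.mean(0);u=np.linalg.svd(A-c)[2][0];u*=np.sign(u[1]);return c,np.degrees(np.arctan2(u[1],u[0]))
print("all",line(A)); print("nosp",line(A[names!="spindle"])); print("sp",line(A[names=="spindle"]))
# spindle tip: bottom row 488/4
v=488/4-.375; X=at_z(170+415/4-.375,v,.135-.003,K,T); print("tip",X)
# mouth-rim top at crop row 307
X=at_z(170+417/4-.375,307/4-.375,.135+.0287,K,T); print("mouth top rim",X)
for u,vv in ((413,148),(480,158)): print("mark",at_z(170+u/4-.375,vv/4-.375,.135+.031*(1 if u<450 else .866),K,T))
# check: mandrel tube held, at tool centre
E
```

```text
spindle 102 268.22 278.83 [ 0.5438 -0.1222]
spindle 104 268.35 278.82 [ 0.5442 -0.1201]
spindle 106 268.18 278.83 [ 0.5448 -0.1182]
spindle 108 267.87 278.81 [ 0.5455 -0.1162]
spindle 110 267.91 278.62 [ 0.5461 -0.1142]
spindle 112 267.85 278.49 [ 0.5467 -0.1122]
spindle 114 267.91 278.48 [ 0.5472 -0.1102]
spindle 116 267.89 278.44 [ 0.5478 -0.1082]
front 62 242.85 301.85 [ 0.5345 -0.1628]
front 64 243.4 301.8 [ 0.5347 -0.1607]
front 66 240.3 301.8 [ 0.5368 -0.1591]
front 68 240.96 301.84 [ 0.537 -0.157]
front 70 241.64 306.37 [ 0.5349 -0.1543]
front 72 242.14 305.07 [ 0.5358 -0.1524]
front 74 242.77 303.92 [ 0.5366 -0.1504]
front 76 243.44 302.17 [ 0.5377 -0.1485]
front 78 244.44 302.05 [ 0.5378 -0.1464]
barrel 4 243.94 307.4 [ 0.5159 -0.2211]
barrel 7 243.86 306.11 [ 0.5174 -0.2182]
barrel 10 243.81 305.16 [ 0.5187 -0.2153]
barrel 13 243.82 299.67 [ 0.5222 -0.2129]
barrel 16 243.76 317.39 [ 0.5142 -0.2075]
barrel 19 243.71 308.95 [ 0.5192 -0.2056]
barrel 22 243.83 306.5 [ 0.5212 -0.2028]
barrel 25 243.78 304.81 [ 0.5228 -0.1999]
all (array([ 0.53374297, -0.15985063]), np.float64(74.23081165895006))
nosp (array([ 0.52808397, -0.18086828]), np.float64(73.06893970198301))
sp (array([ 0.54576836, -0.1151881 ]), np.float64(73.65380986156539))
tip [ 0.5488475  -0.10346674  0.132     ]
mouth top rim [ 0.53935531 -0.13482963  0.1637    ]
mark [ 0.53109062 -0.17034484  0.166     ]
mark [ 0.51590096 -0.16648377  0.161846  ]
```

```bash
python3 - <<'E'
from h import *
p,d,K,T=load("w6"); g=cv2.cvtColor(p,cv2.COLOR_RGB2GRAY).astype(float)
for v in (8,20,52,66,76): print(v,"L",g[v,238:252].astype(int),"R",g[v,296:312].astype(int))
p2=cv2.resize(p[0:90,225:320,::-1],None,fx=8,fy=8,interpolation=cv2.INTER_CUBIC); cv2.imwrite("pics/w6b.png",p2[:600])
E
```

```text
8 L [171 170 171 171 172 168 160 151 151 157 159 163 165 168] R [115 114 111 106 100  99  94  86  76  82  99 113 116 114 113 112]
20 L [172 171 171 172 172 168 159 153 153 159 160 164 166 170] R [112 113 110 102  98  96  95  95 106 116 121 134 148 162 173 177]
52 L [128  78  61  97 138 163 169 165 155 146 148 150 155 160] R [111 105 102  97  96 101 110 114 119 115 110 110 109 107 104  86]
66 L [171 158 123  77  40  52  89 119 137 148 154 154 161 164] R [112 107 102 101  99 107 119 131 134 131 129 116  88  58  31  31]
76 L [173 174 173 173 170 160 136 117 126 145 156 162 165 168] R [111 109 104 102  94  85  65  43  30  33  30  44  62  90 112 131]
```

View pics/w6b.png

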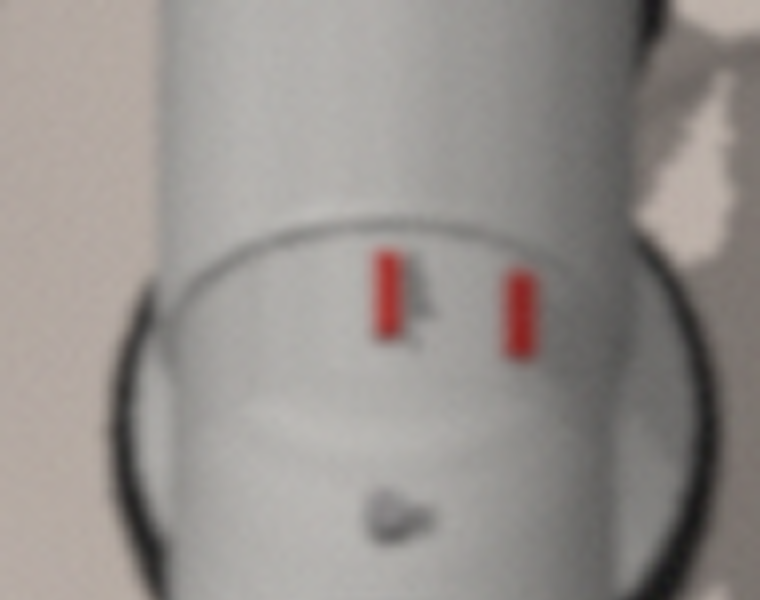

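```bash
python3 - <<'E'
from h import *
p,d,K,T=load("w6")
def mid(v,l,r,z=.135):
    o,a=ray(l,v,K,T);_,b=ray(r,v,K,T);a/=np.linalg.norm(a);b/=np.linalg.norm(b);c=a+b;return (o+c*(z-o[2])/c[2])[:2]
P=np.array([mid(20,243.8,303.7),mid(52,246.2,301.3),mid(66,246.2,301.9),mid(104,268.25,278.82),mid(110,267.95,278.65),mid(116,267.9,278.45)])
print(P.round(4))
mk=at_z(225+388/8-.44,295/8-.44,.166,K,T)[:2]; st=at_z(225+388/8-.44,500/8-.44,.1675,K,T)[:2]; print("mark",mk,"stud",st)
A=np.vstack([P,mk,st])
for B in (P,A):
    c=B.mean(0);u=np.linalg.svd(B-c)[2][0];u*=np.sign(u[1]);n=np.array([-u[1],u[0]]);print("yaw",np.degrees(np.arctan2(u[1],u[0])),"x at y=-.136:",c[0]+(-.136-c[1])*u[0]/u[1],"res mm",((B-c)@n*1e3).round(2))
E
```

```text
[[ 0.5221 -0.2052]
 [ 0.5305 -0.1726]
 [ 0.5338 -0.1583]
 [ 0.5443 -0.1202]
 [ 0.5461 -0.1142]
 [ 0.5477 -0.1082]]
mark [ 0.53087915 -0.17047614] stud [ 0.53707712 -0.14626555]
yaw 75.14939017147701 x at y=-.136: 0.5401829487936279 res mm [-0.22  0.    0.41  0.1  -0.1  -0.19]
yaw 75.13438813763412 x at y=-.136: 0.5401184536194428 res mm [-0.3  -0.07  0.34  0.04 -0.16 -0.24  0.09  0.31]
```

```bash
python3 - <<'E'
from h import *
from plant import sense
p,d,K,T=load("w6"); s=sense(); R=s["eef_rot"];t=s["tcp_pos"]
for y in (.015,.0,-.01): print(proj(t+R@np.array([-.0585,y,0]),K,T))
crop(p,225,235,340,380,4,"pics/w6c.png")
hsv=cv2.cvtColor(p,cv2.COLOR_RGB2HSV); m=cv2.inRange(hsv,(45,90,20),(75,255,255)); m[:240]=0
for v in range(256,330,6):
    c=np.flatnonzero(m[v,240:330])+240
    if len(c): print(v,c.min(),c.max(),(c.min()+c.max())/2)
E
```

```text
[282.02089178 266.4740804 ]
[281.94399432 295.01660374]
[281.89560462 312.97771819]
262 273 297 285.0
268 267 305 286.0
274 259 305 282.0
280 260 305 282.5
286 260 305 282.5
292 260 304 282.0
298 260 304 282.0
304 261 304 282.5
310 261 303 282.0
316 260 305 282.5
322 260 305 282.5
328 259 305 282.0
```

View pics/w6c.png

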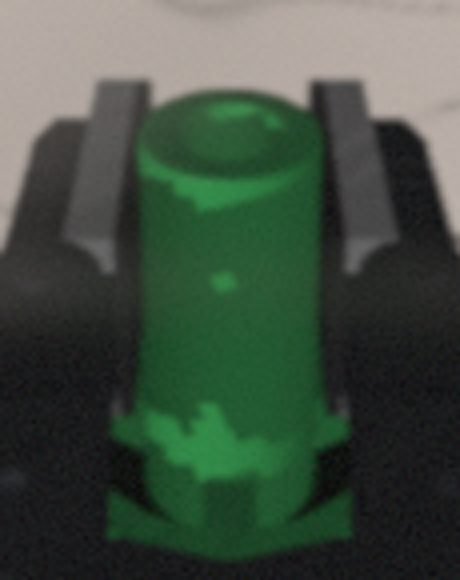

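Emit:
{"method": "drive_tool", "body": {
  "plan": [
    [0.1,[0,0,0],[0,0,-0.185]],
    [0.1,[0,0,0],[0,0,-0.185]],
    [0.1,[0.009,0,0],[0.185,0,0]],
    [0.1,[0.009,0,0],[0.185,0,0]],
    [0.1,[0.009,0,0],[0.185,0,0]],
    [0.1,[0.009,0,0],[0.185,0,0]],
    [0.1,[0.009,0,0],[0.185,0,0]],
    [0.1,[0.009,0,0],[0.185,0,0]],
    [0.1,[0.009,0,0],[0.185,0,0]],
    [0.1,[0.009,0,0],[0.185,0,0]],
    [0.1,[0.009,0,0],[0.185,0,0]],
    [0.1,[0.009,0,0],[0.185,0,0]],
    [0.1,[0.009,0,0],[0.185,0,0]],
    [0.1,[0.009,0,0],[0.185,0,0]],
    [0.1,[0.009,0,0],[0.185,0,0]],
    [0.1,[0.009,0,0],[0.185,0,0]],
    [0.1,[0.009,0,0],[0.185,0,0]],
    [0.1,[0.009,0,0],[0.185,0,0]],
    [0.1,[0.009,0,0],[0.185,0,0]]
  ]
}}

```text
t: 11.65
tcp_pos: [0.5689, 0.0081, 0.0961]
eef_rot: [[0.002, 0.263, 0.965], [0.0, 0.965, -0.263], [-1.0, 0.001, 0.002]]
contact_force: [-0.6, -0.6, -0.9]
width: 0.0204
```

```bash
cat > mouth.py <<'E'
from rows import *
H=75.14; E=np.array([np.cos(np.radians(H)),np.sin(np.radians(H)),0]); M=np.array([.5401,-.1364,.135]); Nn=np.array([-E[1],E[0],0])
def where(off=np.array([-.0585,0,0])):
    s=sense(); c=s["tcp_pos"]+s["eef_rot"]@off; q=c-M; print("t %.2f"%s["t"],"axis pt in mouth (x,y,z mm)",np.round([q@E*1e3,q@Nn*1e3,q[2]*1e3],2),"w",round(s["width"]*1e3,1),"F(mouth)",np.round([s["contact_force"]@E,s["contact_force"]@Nn,s["contact_force"][2]],1)); print("Rerr deg",np.degrees(Rn.from_matrix(Rdown(H).T@s["eef_rot"]).as_rotvec()).round(2))
def tgt(x,y=0,z=0,off=np.array([-.0585,0,0]),R=None):
    R=Rdown(H) if R is None else R
    return M+x*E+y*Nn+np.array([0,0,z])-R@off
E
python3 - <<'E'
from mouth import *
where(); rows(tgt(.085),Rdown(H),3,.1,dec=4)
E
```

```text
t 11.65 axis pt in mouth (x,y,z mm) [146.99   9.33  19.56] w 20.4 F(mouth) [-0.7  0.4 -0.9]
Rerr deg [ 0.38 -0.12  0.06]
[ [0.1, [0.0065, -0.0207, 0.0032], [-0.0022, 0.0007, -0.0004]],
[0.1, [0.0065, -0.0206, 0.0031], [-0.0023, 0.0008, -0.0003]],
[0.1, [0.0065, -0.0207, 0.0031], [-0.0022, 0.0007, -0.0004]] ]
end err [-0.  0.  0.] step mm 21.902564160520015 deg 0.13613350211249603
```

Emit:
{"method": "drive_tool", "body": {
  "plan": [
    [0.1,[0.0065,-0.0207,0.0032],[-0.0067,0.002,-0.001]],
    [0.1,[0.0065,-0.0206,0.0031],[0,0,0]],
    [0.1,[0.0065,-0.0207,0.0031],[0,0,0]],
    [0.1,[0,0,0],[0,0,0]],
    [0.1,[0,0,0],[0,0,0]]
  ]
}}

```text
t: 12.28
tcp_pos: [0.5624, -0.0532, 0.0758]
eef_rot: [[-0.002, 0.249, 0.968], [0.0, 0.968, -0.249], [-1.0, -0.0, -0.002]]
contact_force: [0.4, 0.1, -0.8]
width: 0.02
```

```bash
python3 - <<'E'
from mouth import *
from h import *
p,d,K,T=shot("scene","s7"); crop(p,130,190,240,270,7,"pics/s7.png")
where(); 
# predicted overlay
s=sense();R=s["eef_rot"];t=s["tcp_pos"]
for y in (.015,-.041): print("mandrel axis y",y,proj(t+R@np.array([-.0585,y,0]),K,T))
for x in (.034,0): print("mouth x",x,proj(M+x*E,K,T))
E
```

```text
t 12.32 axis pt in mouth (x,y,z mm) [86.56 -0.36 -0.62] w 20.1 F(mouth) [-0.3 -0.5 -0.8]
Rerr deg [-0.46  0.09 -0.03]
mandrel axis y 0.015 [220.77579375 223.43293001]
mandrel axis y -0.041 [197.78679001 229.43986623]
mouth x 0.034 [192.88596215 230.29236633]
mouth x 0 [178.64196736 233.91886777]
```

View pics/s7.png

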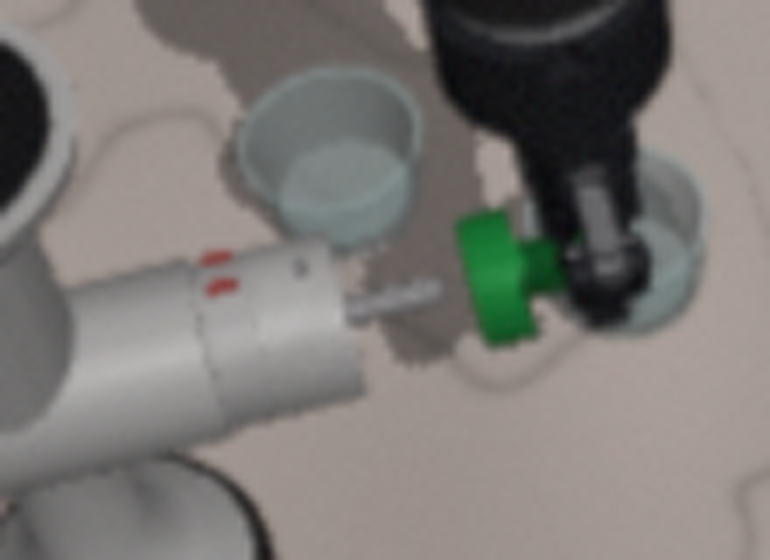

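Emit:
{"method": "drive_tool", "body": {
  "plan": [
    [0.1,[-0.0006,0,-0.0004],[0.008,0,0]],
    [0.1,[0,-0.006,0],[0,0,0]],
    [0.1,[0,-0.006,0],[0,0,0]],
    [0.1,[0,-0.005,0],[0,0,0]],
    [0.1,[0,-0.005,0],[0,0,0]]
  ]
}}

```text
t: 12.95
tcp_pos: [0.5561, -0.0745, 0.0762]
eef_rot: [[-0.002, 0.257, 0.967], [-0.0, 0.967, -0.257], [-1.0, -0.001, -0.002]]
contact_force: [-0.6, 0.3, 0.2]
width: 0.0204
```

```bash
python3 - <<'E'
from mouth import *
from h import *
where()
p,d,K,T=shot("scene","s8"); crop(p,130,190,240,270,7,"pics/s8.png")
where()
E
```

```text
t 12.95 axis pt in mouth (x,y,z mm) [64.    0.26 -0.26] w 20.4 F(mouth) [0.2 0.6 0.2]
Rerr deg [ 0.01  0.12 -0.06]
t 13.00 axis pt in mouth (x,y,z mm) [63.42  0.27 -0.24] w 20.2 F(mouth) [-1.6 -0.1 -0.5]
Rerr deg [ 0.04  0.12 -0.09]
```

View pics/s8.png

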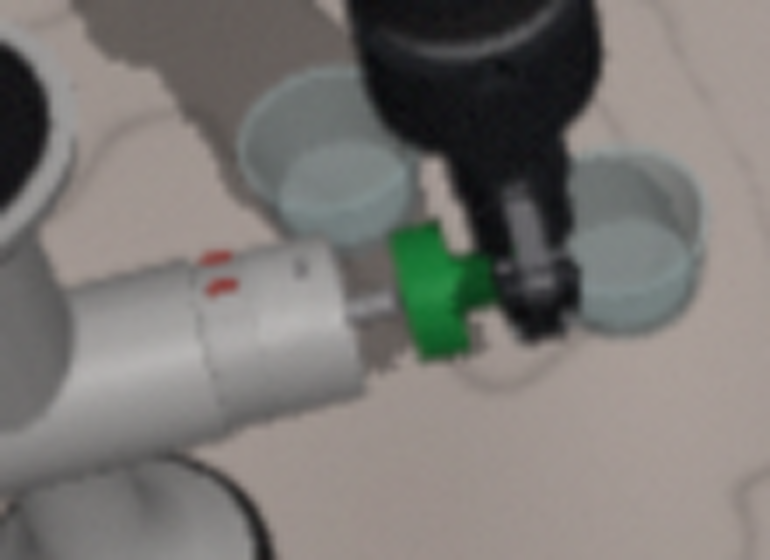

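Emit:
{"method": "drive_tool", "body": {
  "plan": [
    [0.1,[0,-0.007,0],[0,0,0]],
    [0.1,[0,-0.007,0],[0,0,0]],
    [0.1,[0,-0.006,0],[0,0,0]],
    [0.1,[0,-0.005,0],[0,0,0]],
    [0.1,[0,-0.005,0],[0,0,0]]
  ]
}}

```text
t: 13.62
tcp_pos: [0.5485, -0.1034, 0.0763]
eef_rot: [[-0.002, 0.256, 0.967], [-0.0, 0.967, -0.256], [-1.0, -0.001, -0.002]]
contact_force: [0.2, -0.5, -0.3]
width: 0.0205
```

```bash
python3 -c "
from mouth import *
where()"
```

```text
t 13.62 axis pt in mouth (x,y,z mm) [34.11  0.26 -0.23] w 20.5 F(mouth) [-0.4 -0.3 -0.3]
Rerr deg [-0.    0.12 -0.06]
```

Already 7 mm into the mouth with no force. I'll carry on to home.

Emit:
{"method": "drive_tool", "body": {
  "plan": [
    [0.1,[0,-0.006,0],[0,0,0]],
    [0.1,[0,-0.005,0],[0,0,0]],
    [0.1,[0,-0.004,0],[0,0,0]],
    [0.1,[0,-0.003,0],[0,0,0]],
    [0.1,[0,-0.002,0],[0,0,0]],
    [0.1,[0,-0.0015,0],[0,0,0]]
  ]
}}

```text
t: 14.38
tcp_pos: [0.5447, -0.1176, 0.0765]
eef_rot: [[0.001, 0.253, 0.967], [0.013, 0.967, -0.253], [-1.0, 0.012, -0.002]]
contact_force: [4.0, 18.4, -0.8]
width: 0.0203
```

```bash
python3 -c "
from mouth import *
where()"
```

```text
t 14.38 axis pt in mouth (x,y,z mm) [18.65  0.26 -0.04] w 20.3 F(mouth) [18.8  0.8 -0.8]
Rerr deg [-0.18  0.12  0.71]
```

```bash
python3 - <<'E'
from mouth import *
from h import *
p,d,K,T=shot("scene","s9"); crop(p,130,190,240,270,7,"pics/s9.png")
p,d,K,T=shot("wrist","w9"); crop(p,190,220,370,370,4,"pics/w9.png")
where()
s=sense();R=s["eef_rot"];t=s["tcp_pos"]
for y in (.010,.0125,.015,.0175): print(y,proj(t+R@np.array([-.0585,y,0]),K,T), proj(t+R@np.array([-.0585-.0105,y,0]),K,T))
E
```

```text
t 14.47 axis pt in mouth (x,y,z mm) [18.67  0.28 -0.06] w 20.3 F(mouth) [16.9  1.2 -0.8]
Rerr deg [-0.19  0.12  0.69]
0.01 [281.55087871 270.64537879] [281.52168269 283.72025856]
0.0125 [281.55690939 265.76819724] [281.5279923  278.55063884]
0.015 [281.56301153 260.83321253] [281.53438249 273.31500415]
0.0175 [281.56918643 255.83939093] [281.5408548  268.01208187]
```

View pics/s9.png

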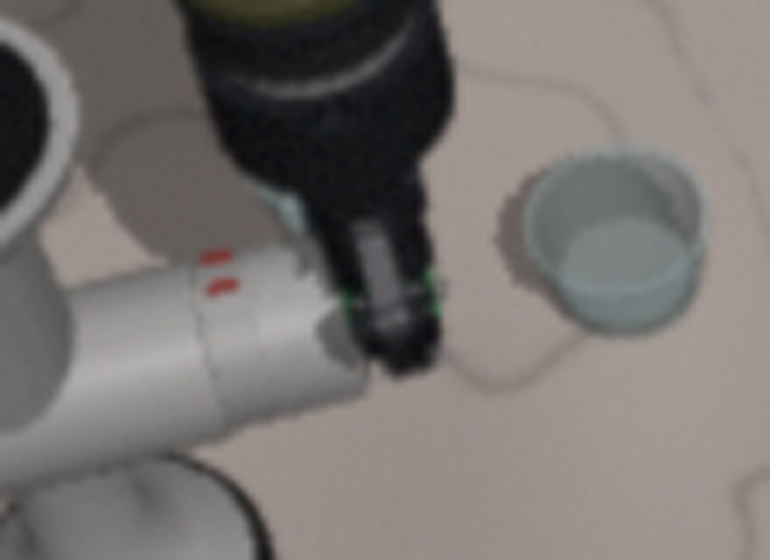

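View pics/w9.png

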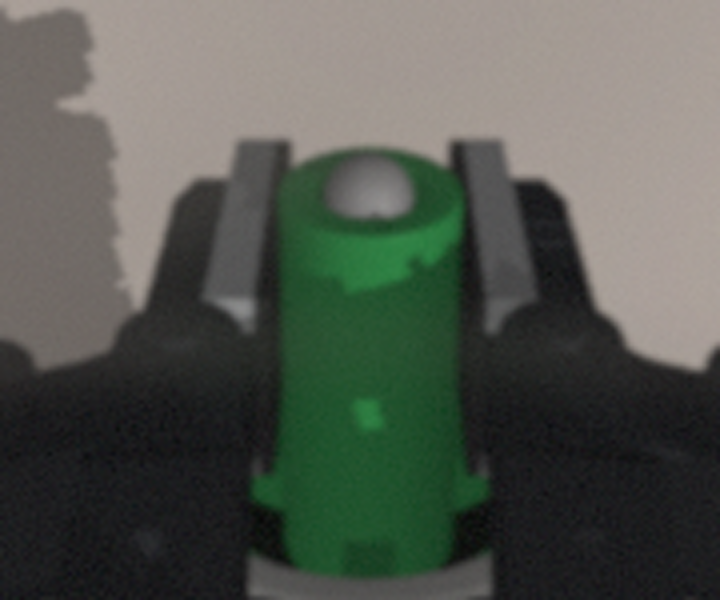

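Emit:
{"method": "drive_tool", "body": {
  "plan": [
    [0.1,[0,0.0045,0],[0,0,0]],
    [0.6,[0,0,0],[0,0,0]],
    [0.6,[0,0,0],[0,0,0]],
    [0.6,[0,0,0],[0,0,0]]
  ]
}}

```text
t: 14.98
tcp_pos: [0.5442, -0.12, 0.0764]
eef_rot: [[-0.002, 0.257, 0.966], [-0.001, 0.966, -0.257], [-1.0, -0.001, -0.002]]
contact_force: [-0.2, 1.1, -0.4]
width: 0.0511
```

```bash
python3 - <<'E'
from mouth import *
where(); p=sense()["tcp_pos"]+[0,0,.075]
rows(np.array([.5203,.2874,.10]),Rdown(81.7),8,.6,p=p,dec=3)
E
```

```text
t 14.97 axis pt in mouth (x,y,z mm) [16.97  0.18 -0.14] w 51.1 F(mouth) [ 1.   0.4 -0.4]
Rerr deg [ 0.03  0.11 -0.08]
[ [0.6, [0.006, 0.048, -0.016], [-0.014, 0.0, 0.0]],
[0.6, [0.007, 0.049, -0.015], [-0.015, 0.0, 0.0]],
[0.6, [0.006, 0.049, -0.015], [-0.014, -0.001, 0.0]],
[0.6, [0.007, 0.049, -0.014], [-0.014, 0.0, 0.001]],
[0.6, [0.006, 0.049, -0.013], [-0.015, 0.0, 0.0]],
[0.6, [0.006, 0.05, -0.012], [-0.014, 0.0, 0.0]],
[0.6, [0.007, 0.05, -0.012], [-0.015, -0.001, 0.0]],
[0.6, [0.006, 0.049, -0.011], [-0.014, 0.0, 0.0]] ]
end err [-0.0001 -0.0003  0.0002] step mm 51.4154520755527 deg 0.8237087662556937
```

Emit:
{"method": "drive_tool", "body": {
  "plan": [
    [0.6,[-0.025,0,0],[0,0,0]],
    [0.6,[-0.05,0,0],[0,0,0]],
    [0.6,[0.006,0.048,-0.016],[-0.014,0,0]],
    [0.6,[0.007,0.049,-0.015],[-0.015,0,0]],
    [0.6,[0.006,0.049,-0.015],[-0.014,0,0]],
    [0.6,[0.007,0.049,-0.014],[-0.014,0,0]],
    [0.6,[0.006,0.049,-0.013],[-0.015,0,0]],
    [0.6,[0.006,0.05,-0.012],[-0.014,0,0]],
    [0.6,[0.007,0.05,-0.012],[-0.015,0,0]],
    [0.6,[0.006,0.049,-0.011],[-0.014,0,0]],
    [0.6,[0,0,0],[0,0,0]],
    [0.6,[0,0,0],[0,0,0]]
  ]
}}

```text
t: 16.48
tcp_pos: [0.52, 0.287, 0.1]
eef_rot: [[-0.003, 0.144, 0.99], [-0.001, 0.99, -0.144], [-1.0, -0.002, -0.002]]
contact_force: [-0.2, 0.4, -0.5]
width: 0.0512
```

```bash
python3 - <<'E'
from mouth import *
from h import *
p,d,K,T=shot("wrist","w10"); cv2.imwrite("pics/w10.png",p[...,::-1])
s=sense();print(s["t"],s["tcp_pos"],s["eef_rot"],s["width"])
p,d,K,T=shot("scene","s10"); crop(p,130,190,240,270,7,"pics/s10.png")
print("tube end pred",proj(M+.030*E,K,T))
E
```

```text
16.525 [0.52018171 0.28650203 0.10015296] [[-0.00245366  0.14478217  0.98946051]
 [-0.00126988  0.98946224 -0.14478557]
 [-0.99999618 -0.00161175 -0.00224395]] 0.05130704770272039
tube end pred [191.21837382 230.71693202]
```

View pics/w10.png

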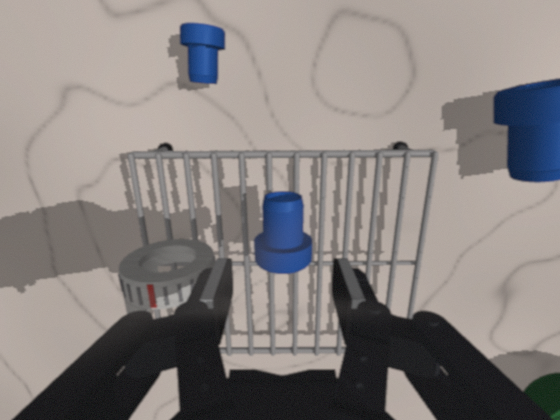

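View pics/s10.png

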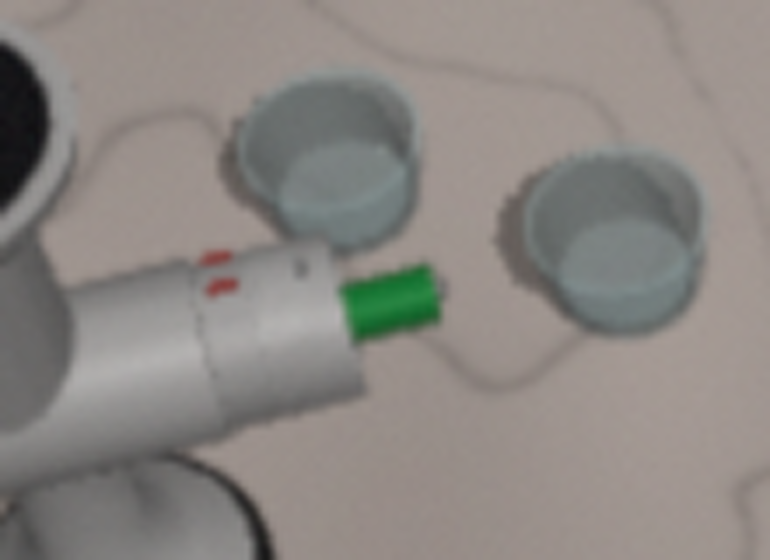

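```bash
python3 - <<'E'
from axis import *
from plant import sense
r,K,T=wr("w10",(105,90,20),(130,255,255),(240,180,330,280)); print([tuple(map(int,a)) for a in r[::5]],r[-1])
p,d,_,_=load("w10"); crop(p,235,175,335,285,5,"pics/w10c.png")
s=sense(); R=s["eef_rot"];t=s["tcp_pos"]; h=t[2]-.058
L=np.array([at_z((a+b)/2,v,.058,K,T) for v,a,b in r if 205<v<230]); c=L.mean(0); u=np.linalg.svd(L-c)[2][0]; print(c,np.degrees(np.arctan2(u[1],u[0])),"lateral tool z",(c-t)@R[:,2])
for y in (.010,.012,.014,.016,.018,.02): print(y,[proj(np.array([*(t+R@np.array([0,y,0]))[:2],z]),K,T)[1].round(1) for z in (.058,.058+.0145,.058-.0145)])
E
```

```text
[(192, 275, 293), (197, 265, 300), (202, 264, 301), (207, 263, 302), (212, 264, 302), (217, 264, 302), (222, 264, 302), (227, 264, 301), (232, 263, 302), (237, 257, 309), (242, 256, 310), (247, 256, 311), (252, 256, 311), (257, 256, 311), (262, 258, 309), (267, 262, 304), (272, 273, 294)] [272 273 294]
[0.52013078 0.28376469 0.058     ] 81.20556870581025 lateral tool z 0.00023978824339578305
0.01 [np.float64(202.2), np.float64(208.6), np.float64(196.5)]
0.012 [np.float64(199.7), np.float64(206.0), np.float64(194.2)]
0.014 [np.float64(197.2), np.float64(203.3), np.float64(191.8)]
0.016 [np.float64(194.7), np.float64(200.7), np.float64(189.4)]
0.018 [np.float64(192.1), np.float64(198.0), np.float64(186.9)]
0.02 [np.float64(189.6), np.float64(195.3), np.float64(184.5)]
```

View pics/w10c.png

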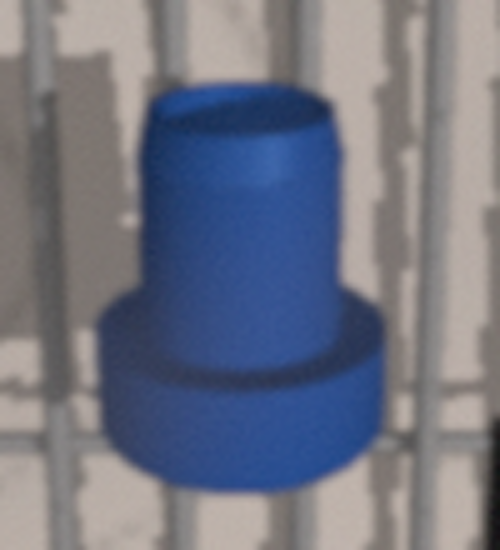

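Emit:
{"method": "drive_tool", "body": {
  "plan": [
    [0.6,[0.045,-0.002,0],[0,0,0]],
    [0.6,[0.035,0,0],[0,0,0]],
    [0.6,[0.015,0,0],[0,0,0]],
    [0.6,[0.0055,0,0],[0,0,0]],
    [0.6,[0,0,0],[0,0,0]],
    [0.2,[0,0,0],[0,0,0]],
    [0.2,[0,0,0],[0,0,0]],
    [0.2,[0,0,0],[0,0,0]],
    [0.2,[0,0,0],[0,0,0]]
  ],
  "newtons": 40
}}

```text
t: 17.7
tcp_pos: [0.5207, 0.2864, 0.0007]
eef_rot: [[-0.0, 0.144, 0.99], [0.001, 0.99, -0.144], [-1.0, 0.001, -0.0]]
contact_force: [0.9, 1.6, 4.9]
width: 0.0316
```

```bash
python3 - <<'E'
from mouth import *
s=sense();print(s["t"],s["tcp_pos"],s["width"],s["contact_force"])
off=np.array([-(.058-s["tcp_pos"][2]),0,0]);print(off)
p=s["tcp_pos"]+[0,0,.06]
rows(tgt(.090,off=off),Rdown(H),8,.2,p=p,dec=4)
E
```

```text
17.7 [0.52072379 0.28637971 0.000713  ] 0.031601564958246765 [0.86118521 1.62763184 4.91999805]
[-0.057287  0.        0.      ]
[ [0.2, [-0.0022, -0.0408, 0.0113], [0.0144, 0.0, -0.0001]],
[0.2, [-0.0021, -0.0406, 0.0118], [0.0144, -0.0001, -0.0001]],
[0.2, [-0.0022, -0.0404, 0.0125], [0.0144, 0.0, -0.0002]],
[0.2, [-0.0021, -0.0403, 0.013], [0.0144, 0.0, -0.0001]],
[0.2, [-0.0022, -0.04, 0.0136], [0.0144, -0.0001, -0.0001]],
[0.2, [-0.0021, -0.0399, 0.0142], [0.0144, 0.0, -0.0001]],
[0.2, [-0.0022, -0.0396, 0.0148], [0.0144, 0.0, -0.0002]],
[0.2, [-0.0021, -0.0395, 0.0153], [0.0145, -0.0001, -0.0001]] ]
end err [-0. -0.  0.] step mm 42.36124011131107 deg 0.8254898157727536
```

Emit:
{"method": "drive_tool", "body": {
  "plan": [
    [0.2,[-0.01,0,0],[0,0,0]],
    [0.2,[-0.025,0,0],[0,0,0]],
    [0.2,[-0.025,0,0],[0,0,0]],
    [0.2,[-0.0022,-0.0408,0.0113],[0.0144,0,0]],
    [0.2,[-0.0021,-0.0406,0.0118],[0.0144,0,0]],
    [0.2,[-0.0022,-0.0404,0.0125],[0.0144,0,0]],
    [0.2,[-0.0021,-0.0403,0.013],[0.0144,0,0]],
    [0.2,[-0.0022,-0.04,0.0136],[0.0144,0,0]],
    [0.2,[-0.0021,-0.0399,0.0142],[0.0144,0,0]],
    [0.2,[-0.0022,-0.0396,0.0148],[0.0144,0,0]],
    [0.2,[-0.0021,-0.0395,0.0153],[0.0145,0,0]],
    [0.2,[0,0,0],[0,0,0]],
    [0.2,[0,0,0],[0,0,0]]
  ]
}}

```text
t: 19.32
tcp_pos: [0.5615, -0.05, 0.0767]
eef_rot: [[-0.004, 0.257, 0.966], [0.0, 0.966, -0.257], [-1.0, -0.001, -0.003]]
contact_force: [0.1, 0.4, -1.0]
width: 0.0318
```

```bash
python3 - <<'E'
from mouth import *
from h import *
off=np.array([-.0573,0,0])
where(off)
p,d,K,T=shot("scene","s11"); crop(p,130,190,240,270,7,"pics/s11.png")
where(off); s=sense();R=s["eef_rot"];t=s["tcp_pos"]
p,d,K,T=shot("wrist","w11"); crop(p,190,220,370,370,4,"pics/w11.png")
for y in (.010,.012,.014,.016): print(y,[((proj(t+R@np.array([-.0573-z,y,0]),K,T)-[190,220])*4).round(0) for z in (0,.0145)])
E
```

```text
t 19.32 axis pt in mouth (x,y,z mm) [89.07  1.3  -1.  ] w 31.8 F(mouth) [ 0.4 -0.  -1. ]
Rerr deg [ 0.03  0.2  -0.04]
t 19.38 axis pt in mouth (x,y,z mm) [89.53  1.4  -1.01] w 31.8 F(mouth) [-0.7  0.1 -0.3]
Rerr deg [-0.02  0.19 -0.05]
0.01 [array([366., 197.]), array([366., 271.])]
0.012 [array([366., 182.]), array([366., 254.])]
0.014 [array([366., 166.]), array([366., 237.])]
0.016 [array([366., 151.]), array([366., 220.])]
```

View pics/s11.png

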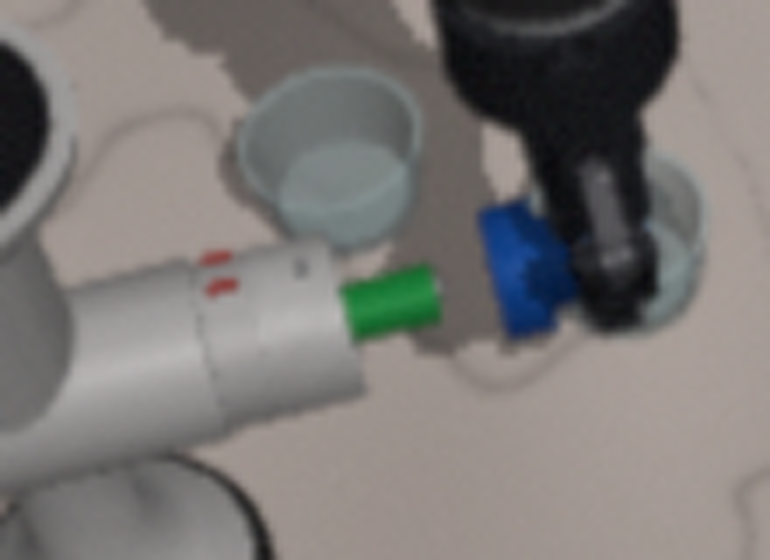

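View pics/w11.png

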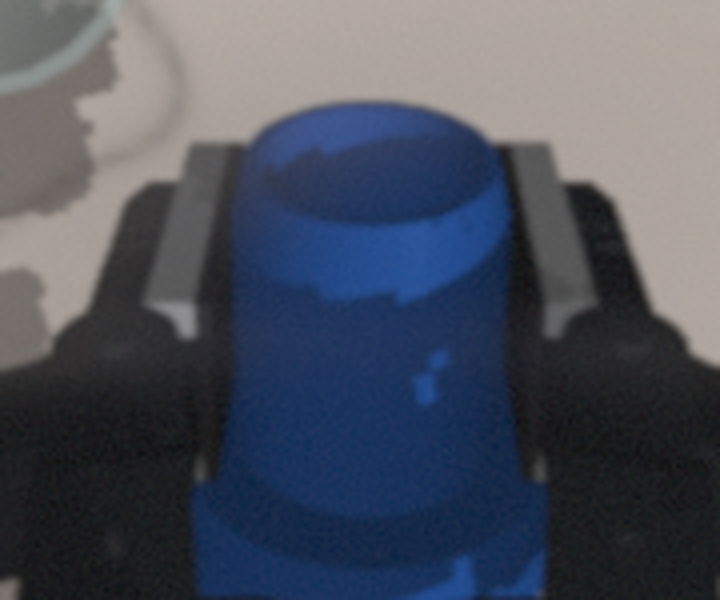

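Emit:
{"method": "drive_tool", "body": {
  "plan": [
    [0.2,[-0.0008,0,0.0013],[0,0,0]],
    [0.2,[0,-0.007,0],[0,0,0]],
    [0.2,[0,-0.007,0],[0,0,0]],
    [0.2,[0,-0.005,0],[0,0,0]],
    [0.2,[0,-0.005,0],[0,0,0]],
    [0.2,[0,-0.005,0],[0,0,0]],
    [0.2,[0,-0.005,0],[0,0,0]]
  ]
}}

```text
t: 20.3
tcp_pos: [0.5547, -0.0838, 0.0778]
eef_rot: [[-0.002, 0.257, 0.966], [-0.0, 0.966, -0.257], [-1.0, -0.001, -0.002]]
contact_force: [0.1, 0.9, -1.1]
width: 0.0322
```

```bash
python3 - <<'E'
from mouth import *
from h import *
off=np.array([-.0573,0,0])
where(off)
p,d,K,T=shot("scene","s12"); crop(p,130,190,240,270,7,"pics/s12.png")
E
```

```text
t 20.30 axis pt in mouth (x,y,z mm) [54.63 -0.69  0.07] w 32.2 F(mouth) [ 0.9  0.2 -1.1]
Rerr deg [ 0.02  0.11 -0.06]
```

View pics/s12.png

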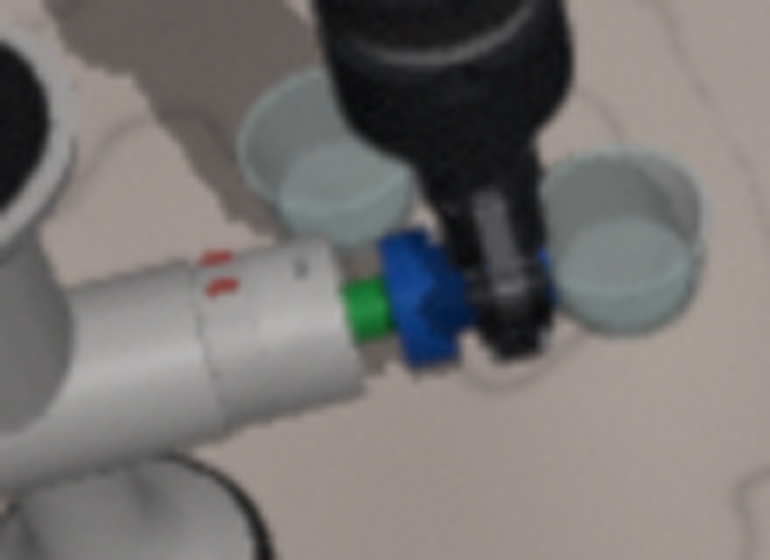

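Emit:
{"method": "drive_tool", "body": {
  "plan": [
    [0.2,[0,-0.004,-0.0006],[0,0,0]],
    [0.2,[0,-0.004,0],[0,0,0]],
    [0.2,[0,-0.004,0],[0,0,0]],
    [0.2,[0,-0.003,0],[0,0,0]],
    [0.2,[0,-0.003,0],[0,0,0]],
    [0.2,[0,-0.003,0],[0,0,0]],
    [0.2,[0,-0.002,0],[0,0,0]],
    [0.2,[0,-0.002,0],[0,0,0]]
  ]
}}

```text
t: 21.35
tcp_pos: [0.5481, -0.1056, 0.0779]
eef_rot: [[-0.001, 0.256, 0.967], [0.004, 0.967, -0.256], [-1.0, 0.003, -0.002]]
contact_force: [0.7, 7.8, 0.5]
width: 0.032
```

```bash
python3 - <<'E'
from mouth import *
where(np.array([-.0573,0,0]))
E
```

```text
t 21.35 axis pt in mouth (x,y,z mm) [31.64 -0.    0.17] w 32.0 F(mouth) [7.7 1.3 0.5]
Rerr deg [-0.04  0.13  0.19]
```

Emit:
{"method": "drive_tool", "body": {
  "plan": [
    [0.2,[0,-0.003,0],[0,0,0]],
    [0.2,[0,-0.002,0],[0,0,0]],
    [0.2,[0,0,0],[0,0,0]]
  ]
}}

```text
t: 21.72
tcp_pos: [0.548, -0.1052, 0.0779]
eef_rot: [[0.001, 0.253, 0.968], [0.014, 0.967, -0.253], [-1.0, 0.013, -0.003]]
contact_force: [3.8, 18.5, -0.6]
width: 0.0315
```

```bash
python3 - <<'E'
from mouth import *
from h import *
where(np.array([-.0573,0,0]))
p,d,K,T=shot("scene","s13"); crop(p,130,190,240,270,7,"pics/s13.png")
s=sense();R=s["eef_rot"];t=s["tcp_pos"]
p,d,K,T=shot("wrist","w13"); crop(p,190,220,370,370,4,"pics/w13.png")
for y in (.010,.012,.014,.016): print(y,[((proj(t+R@np.array([-.0573-z,y,0]),K,T)-[190,220])*4).round(0) for z in (0,.0145)])
E
```

```text
t 21.73 axis pt in mouth (x,y,z mm) [31.44  0.25  0.21] w 31.5 F(mouth) [18.9  1.1 -0.6]
Rerr deg [-0.23  0.15  0.76]
0.01 [array([366., 197.]), array([366., 270.])]
0.012 [array([366., 182.]), array([366., 254.])]
0.014 [array([366., 166.]), array([366., 237.])]
0.016 [array([366., 150.]), array([366., 219.])]
```

View pics/s13.png

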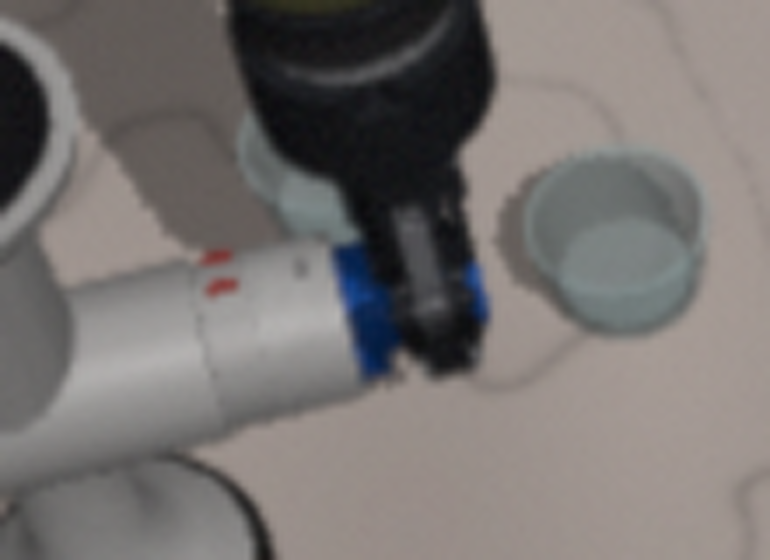

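View pics/w13.png

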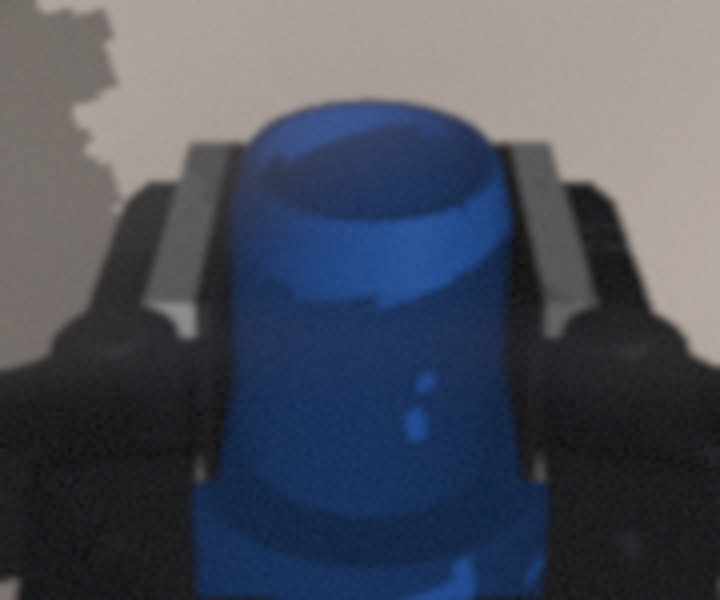

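```bash
python3 - <<'E'
from mouth import *
from h import *
p,d,K,T=load("top0"); a=at_z(120+222/3-.33,145+452/3-.33,.105,K,T); print("top mark",a)
p,d,K,T=load("scene0"); b=at_z(240+262/5-.4,130+97/5-.4,.105,K,T); print("scene mark",b)
p,d,K,T=load("w10"); c=at_z(151.5,295,.105,K,T); print("wrist mark",c)
crop(p,105,225,235,330,6,"pics/w10r.png")
p=sense()["tcp_pos"]+[0,0,.075]
rows(np.array([.434,.296,.13]),Rdown(81.7),9,1.0,p=p,dec=3)
E
```

```text
top mark [0.42718873 0.2610464  0.105     ]
scene mark [0.42818908 0.25876868 0.105     ]
wrist mark [0.42770703 0.25918984 0.105     ]
[ [1.0, [0.003, 0.04, -0.023], [-0.012, 0.0, -0.001]],
[1.0, [0.003, 0.04, -0.024], [-0.013, 0.0, -0.002]],
[1.0, [0.003, 0.041, -0.022], [-0.012, -0.001, -0.001]],
[1.0, [0.003, 0.04, -0.022], [-0.012, 0.0, -0.002]],
[1.0, [0.003, 0.041, -0.022], [-0.012, 0.0, -0.001]],
[1.0, [0.003, 0.042, -0.021], [-0.013, 0.0, -0.002]],
[1.0, [0.003, 0.041, -0.02], [-0.012, -0.001, -0.001]],
[1.0, [0.002, 0.042, -0.02], [-0.012, 0.0, -0.002]],
[1.0, [0.003, 0.042, -0.02], [-0.012, 0.0, -0.001]] ]
end err [-0.0005  0.0001 -0.0002] step mm 46.407145224776144 deg 0.707702637471212
```

View pics/w10r.png

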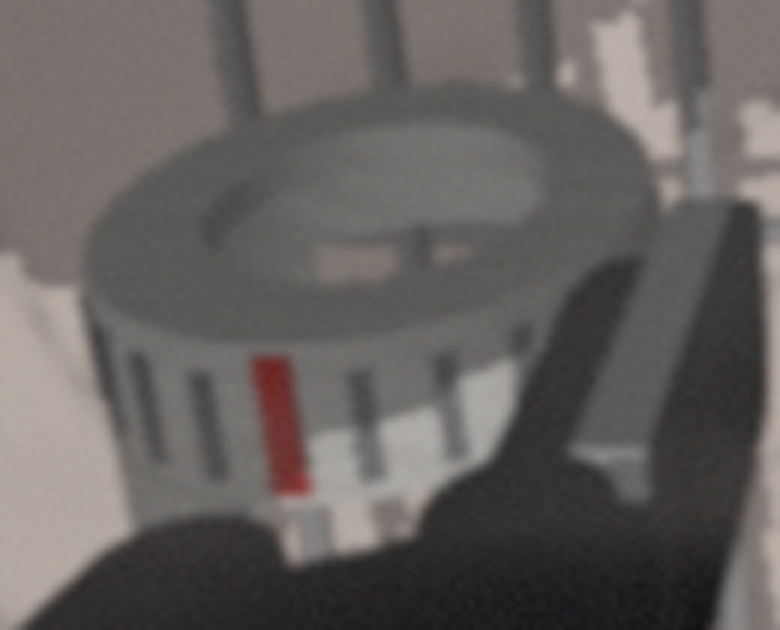

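Emit:
{"method": "drive_tool", "body": {
  "plan": [
    [0.2,[0,0.0045,0],[0,0,0]],
    [0.65,[0,0,0],[0,0,0]],
    [0.65,[0,0,0],[0,0,0]],
    [0.65,[-0.025,0,0],[0,0,0]],
    [0.65,[-0.05,0,0],[0,0,0]],
    [1.0,[0.003,0.036,-0.023],[-0.012,0,0]],
    [1.0,[0.003,0.036,-0.024],[-0.013,0,0]],
    [1.0,[0.003,0.037,-0.022],[-0.012,0,0]],
    [1.0,[0.003,0.036,-0.022],[-0.012,0,0]],
    [1.0,[0.003,0.037,-0.022],[-0.012,0,0]],
    [1.0,[0.003,0.037,-0.021],[-0.013,0,0]],
    [1.0,[0.003,0.037,-0.02],[-0.012,0,0]],
    [1.0,[0.002,0.037,-0.02],[-0.012,0,0]],
    [1.0,[0.003,0.037,-0.021],[-0.012,0,0]],
    [1.0,[0,0,0],[0,0,0]]
  ]
}}

```text
t: 23.7
tcp_pos: [0.4255, 0.2573, 0.1268]
eef_rot: [[-0.002, 0.146, 0.989], [-0.0, 0.989, -0.146], [-1.0, -0.001, -0.002]]
contact_force: [-0.1, -0.2, -0.5]
width: 0.0852
```

```bash
python3 - <<'E'
from mouth import *
from h import *
p,d,K,T=shot("wrist","w14"); cv2.imwrite("pics/w14.png",p[...,::-1])
s=sense();print(s["t"],s["tcp_pos"],s["eef_rot"][:,1],s["width"])
p,d,K,T=shot("scene","s14"); crop(p,130,190,240,270,7,"pics/s14.png")
print("noz end",(proj(M+.046*E,K,T)-[130,190])*7)
E
```

```text
23.75 [0.4258899  0.25603814 0.12684369] [ 0.1472418   0.98909937 -0.00151508] 0.0857536589622555
noz end [475.1302047 273.1538241]
```

View pics/w14.png

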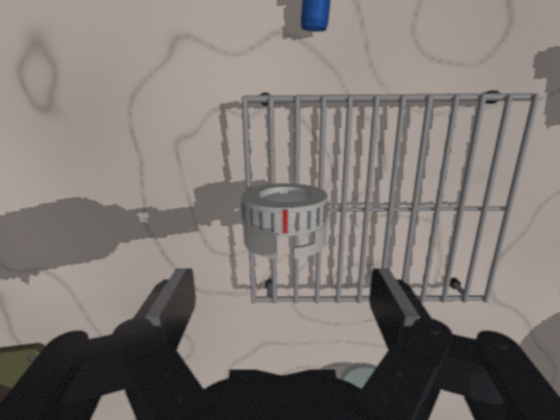

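View pics/s14.png

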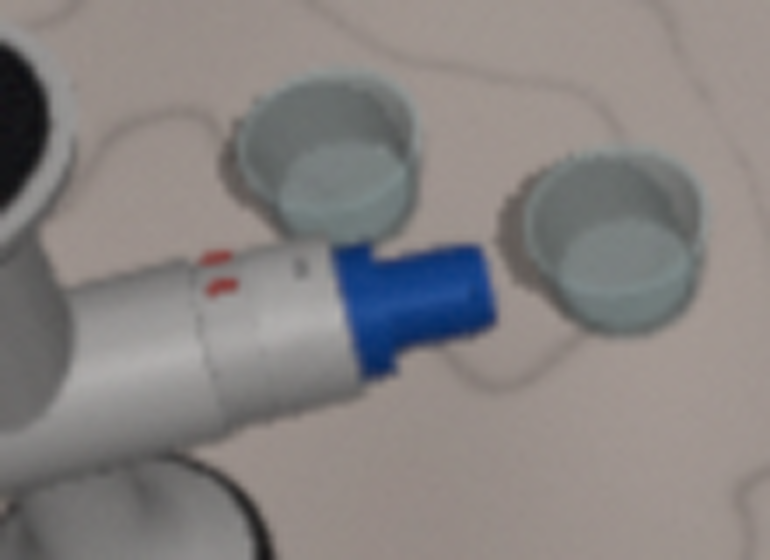

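```bash
python3 - <<'E'
from mouth import *
from h import *
p,d,K,T=load("w14"); crop(p,225,170,345,265,6,"pics/w14r.png")
s=sense();R=s["eef_rot"];t=s["tcp_pos"]
m=at_z(285.3,220,.105,K,T); a=at_z(285.2,228,.0705,K,T)
print("mark",m,(m-t)@R,"axis",(a-t)@R)
E
```

```text
mark [0.42825158 0.25977967 0.105     ] [0.02187124 0.00477764 0.00145549] axis [ 0.05640386 -0.01601859  0.00189578]
```

View pics/w14r.png

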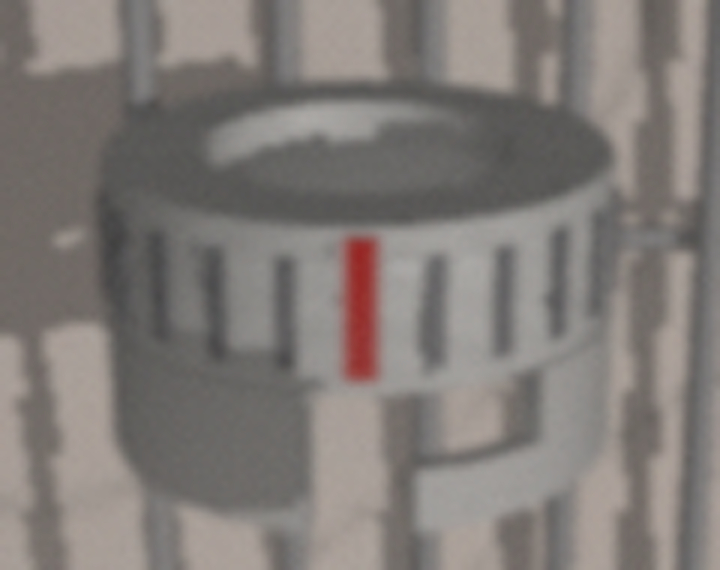

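Emit:
{"method": "drive_tool", "body": {
  "plan": [
    [1.0,[0.05,0.002,0.0015],[0,0,0]],
    [1.0,[0.04,0,0],[0,0,0]],
    [1.0,[0.018,0,0],[0,0,0]],
    [1.0,[0.01,0,0],[0,0,0]],
    [1.0,[0,0,0],[0,0,0]],
    [0.6,[0,0,0],[0,0,0]],
    [0.6,[0,0,0],[0,0,0]],
    [0.6,[0,0,0],[0,0,0]]
  ],
  "newtons": 50
}}

```text
t: 24.8
tcp_pos: [0.4279, 0.2579, 0.0102]
eef_rot: [[-0.001, 0.149, 0.989], [0.001, 0.989, -0.149], [-1.0, 0.0, -0.001]]
contact_force: [-2.5, -1.6, 6.8]
width: 0.0681
```

```bash
python3 - <<'E'
from mouth import *
from h import *
p,d,K,T=shot("wrist","w15"); cv2.imwrite("pics/w15.png",p[...,::-1])
s=sense();R=s["eef_rot"];t=s["tcp_pos"];print(s["t"],t,s["width"],s["contact_force"])
for y in (0,.002,.004,.006): print(y,proj(t+R@np.array([-(.105-t[2]),y,0]),K,T))
off=np.array([-(.0705-s["tcp_pos"][2]),0,0]);print(off)
E
```

```text
24.85 [0.42794979 0.25786878 0.01017444] 0.06793804930188807 [-2.80000812  0.38549582  6.9401143 ]
0 [281.90037172 349.71142078]
0.002 [281.90865388 345.17303303]
0.004 [281.91703718 340.57922485]
0.006 [281.92552349 335.92897487]
[-0.06032556  0.          0.        ]
```

View pics/w15.png

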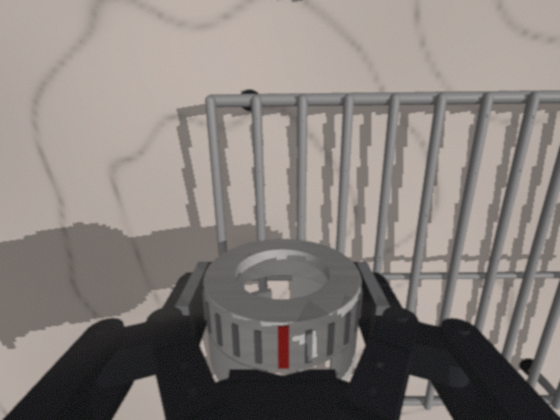

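```bash
python3 - <<'E'
from mouth import *
off=np.array([-.0603,0,0])
p=sense()["tcp_pos"]+[0,0,.07]
rows(tgt(.092,off=off),Rdown(H),8,.6,p=p,dec=4)
E
```

```text
[ [0.6, [0.0006, -0.0352, 0.0225], [0.0138, -0.0001, -0.0001]],
[0.6, [0.0007, -0.0349, 0.0229], [0.0137, -0.0002, 0.0]],
[0.6, [0.0007, -0.0346, 0.0234], [0.0138, -0.0001, -0.0001]],
[0.6, [0.0006, -0.0343, 0.0239], [0.0137, -0.0001, 0.0]],
[0.6, [0.0007, -0.0339, 0.0244], [0.0138, -0.0001, -0.0001]],
[0.6, [0.0006, -0.0336, 0.0248], [0.0137, -0.0002, 0.0]],
[0.6, [0.0007, -0.0332, 0.0253], [0.0138, -0.0001, -0.0001]],
[0.6, [0.0007, -0.0329, 0.0257], [0.0137, -0.0001, 0.0]] ]
end err [-0.  0.  0.] step mm 41.77553203248131 deg 0.7880275927906215
```

Emit:
{"method": "drive_tool", "body": {
  "plan": [
    [0.6,[-0.01,0,0],[0,0,0]],
    [0.6,[-0.03,0,0],[0,0,0]],
    [0.6,[-0.03,0,0],[0,0,0]],
    [0.6,[0.0006,-0.0352,0.0225],[0.0138,0,0]],
    [0.6,[0.0007,-0.0349,0.0229],[0.0137,0,0]],
    [0.6,[0.0007,-0.0346,0.0234],[0.0138,0,0]],
    [0.6,[0.0006,-0.0343,0.0239],[0.0137,0,0]],
    [0.6,[0.0007,-0.0339,0.0244],[0.0138,0,0]],
    [0.6,[0.0006,-0.0336,0.0248],[0.0137,0,0]],
    [0.6,[0.0007,-0.0332,0.0253],[0.0138,0,0]],
    [0.6,[0.0007,-0.0329,0.0257],[0.0137,0,0]],
    [0.6,[0,0,0],[0,0,0]],
    [0.6,[0,0,0],[0,0,0]]
  ]
}}

```text
t: 26.48
tcp_pos: [0.563, -0.0477, 0.0736]
eef_rot: [[-0.003, 0.257, 0.966], [-0.0, 0.966, -0.257], [-1.0, -0.001, -0.002]]
contact_force: [-0.4, -0.1, -0.9]
width: 0.0675
```

```bash
python3 - <<'E'
from mouth import *
from h import *
off=np.array([-.0603,0,0])
where(off)
p,d,K,T=shot("scene","s16"); crop(p,130,180,240,270,7,"pics/s16.png")
p,d,K,T=shot("wrist","w16"); cv2.imwrite("pics/w16.png",p[...,::-1])
where(off)
E
```

```text
t 26.48 axis pt in mouth (x,y,z mm) [91.65  0.44 -1.07] w 67.5 F(mouth) [-0.2  0.4 -0.9]
Rerr deg [ 0.03  0.14 -0.04]
t 26.57 axis pt in mouth (x,y,z mm) [92.27  0.9  -1.12] w 68.5 F(mouth) [ 1.1 -0.3 -1.9]
Rerr deg [-0.05  0.15 -0.05]
```

View pics/s16.png

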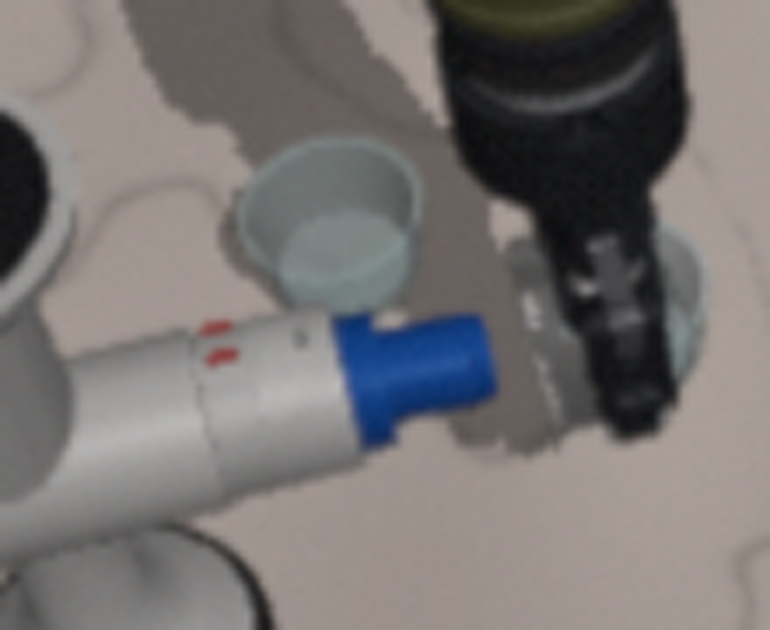

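View pics/w16.png

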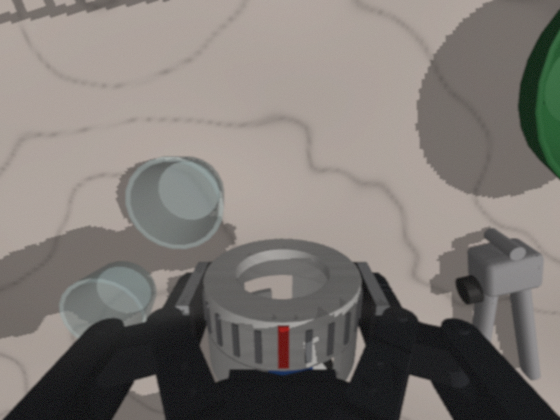

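Emit:
{"method": "drive_tool", "body": {
  "plan": [
    [0.6,[-0.001,0,0.0007],[0,0,0]],
    [0.6,[0,-0.01,0],[0,0,0]],
    [0.6,[0,-0.01,0],[0,0,0]],
    [0.6,[0,-0.01,0],[0,0,0]],
    [0.6,[0,-0.008,0],[0,0,0]],
    [0.6,[0,-0.006,0],[0,0,0]]
  ]
}}

```text
t: 27.32
tcp_pos: [0.5525, -0.0914, 0.0745]
eef_rot: [[-0.002, 0.257, 0.966], [-0.0, 0.966, -0.257], [-1.0, -0.001, -0.002]]
contact_force: [0.5, 0.6, -1.1]
width: 0.0679
```

```bash
python3 - <<'E'
from mouth import *
from h import *
off=np.array([-.0603,0,0])
where(off)
p,d,K,T=shot("scene","s17"); crop(p,130,180,240,270,7,"pics/s17.png")
p,d,K,T=shot("wrist","w17"); crop(p,180,210,380,360,4,"pics/w17.png")
where(off)
E
```

```text
t 27.32 axis pt in mouth (x,y,z mm) [46.77 -0.55 -0.24] w 67.9 F(mouth) [ 0.7 -0.4 -1.1]
Rerr deg [ 0.05  0.12 -0.06]
t 27.43 axis pt in mouth (x,y,z mm) [46.8  -0.56 -0.24] w 68.1 F(mouth) [ 0.3 -0.4 -1.4]
Rerr deg [ 0.07  0.12 -0.06]
```

View pics/s17.png

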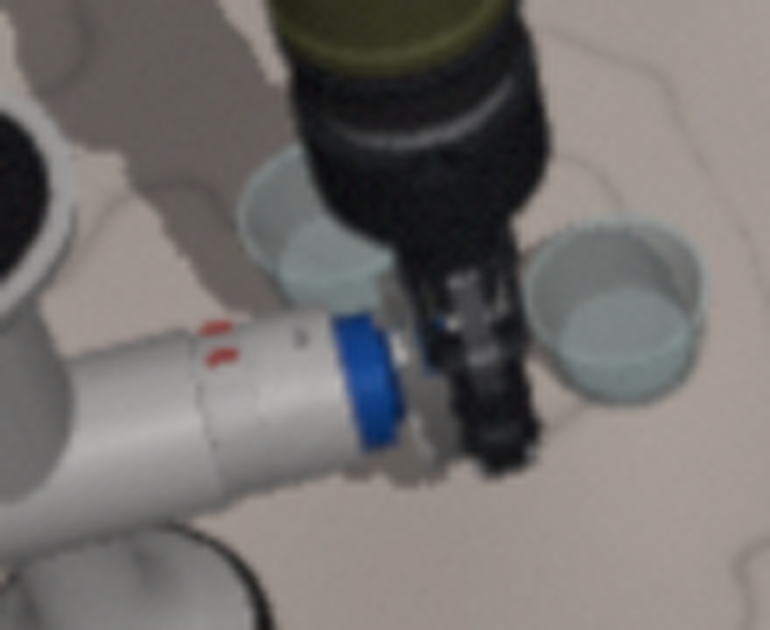

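View pics/w17.png

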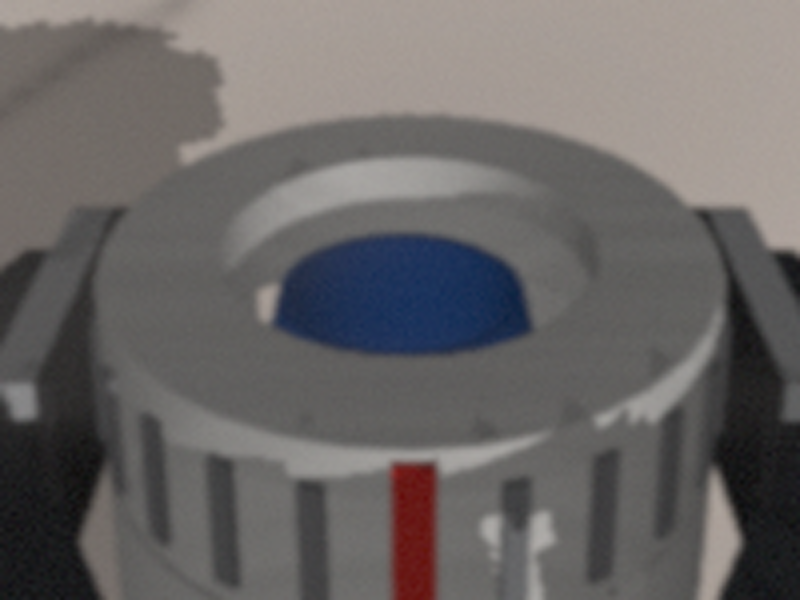

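Emit:
{"method": "drive_tool", "body": {
  "plan": [
    [0.6,[0,-0.006,-0.0005],[0,0,0]],
    [0.6,[0,-0.006,0],[0,0,0]],
    [0.6,[0,-0.005,0],[0,0,0]],
    [0.6,[0,-0.004,0],[0,0,0]],
    [0.6,[0,-0.004,0],[0,0,0]]
  ]
}}

```text
t: 28.05
tcp_pos: [0.5458, -0.1149, 0.0745]
eef_rot: [[-0.002, 0.257, 0.966], [-0.0, 0.966, -0.257], [-1.0, -0.001, -0.002]]
contact_force: [-0.1, -0.1, -0.9]
width: 0.0681
```

```bash
python3 - <<'E'
from mouth import *
where(np.array([-.0603,0,0]))
E
```

```text
t 28.05 axis pt in mouth (x,y,z mm) [22.33 -0.09 -0.19] w 68.1 F(mouth) [-0.1  0.1 -0.9]
Rerr deg [ 0.01  0.11 -0.05]
```

Rear edge is at about -6 mm with no force. Next past the studs to home (grip about +4.3).

Emit:
{"method": "drive_tool", "body": {
  "plan": [
    [0.6,[0,-0.004,0],[0,0,0]],
    [0.6,[0,-0.004,0],[0,0,0]],
    [0.6,[0,-0.003,0],[0,0,0]],
    [0.6,[0,-0.003,0],[0,0,0]],
    [0.6,[0,-0.002,0],[0,0,0]],
    [0.6,[0,-0.002,0],[0,0,0]]
  ]
}}

```text
t: 28.8
tcp_pos: [0.5414, -0.1313, 0.0746]
eef_rot: [[-0.002, 0.257, 0.967], [0.002, 0.967, -0.257], [-1.0, 0.001, -0.002]]
contact_force: [0.7, 4.2, -1.1]
width: 0.0677
```

```bash
python3 - <<'E'
from mouth import *
where(np.array([-.0603,0,0]))
E
```

```text
t 28.80 axis pt in mouth (x,y,z mm) [ 5.23 -0.09 -0.14] w 67.7 F(mouth) [ 4.2  0.4 -1.1]
Rerr deg [0.   0.11 0.07]
```

Emit:
{"method": "drive_tool", "body": {
  "plan": [
    [0.6,[0,-0.003,0],[0,0,0]],
    [0.6,[0,-0.002,0],[0,0,0]],
    [0.6,[0,0,0],[0,0,0]]
  ]
}}

```text
t: 29.18
tcp_pos: [0.5415, -0.1308, 0.0746]
eef_rot: [[0.001, 0.254, 0.967], [0.012, 0.967, -0.254], [-1.0, 0.012, -0.002]]
contact_force: [4.3, 15.6, -0.3]
width: 0.068
```

```bash
python3 - <<'E'
from mouth import *
from h import *
off=np.array([-.0603,0,0])
where(off)
p,d,K,T=shot("scene","s18"); crop(p,130,180,240,270,7,"pics/s18.png")
p,d,K,T=shot("wrist","w18"); crop(p,180,210,380,360,4,"pics/w18.png")
where(off); print(sense()["qpos"])
E
```

```text
t 29.18 axis pt in mouth (x,y,z mm) [ 5.12 -0.06 -0.13] w 68.0 F(mouth) [16.2 -0.2 -0.3]
Rerr deg [-0.15  0.11  0.67]
t 29.27 axis pt in mouth (x,y,z mm) [ 5.16 -0.05 -0.12] w 67.8 F(mouth) [16.7 -0.4 -1. ]
Rerr deg [-0.16  0.11  0.65]
[-13.99048357  22.38007683 -15.42022085  52.30556093   0.64890764
  90.71251377]
```

View pics/s18.png

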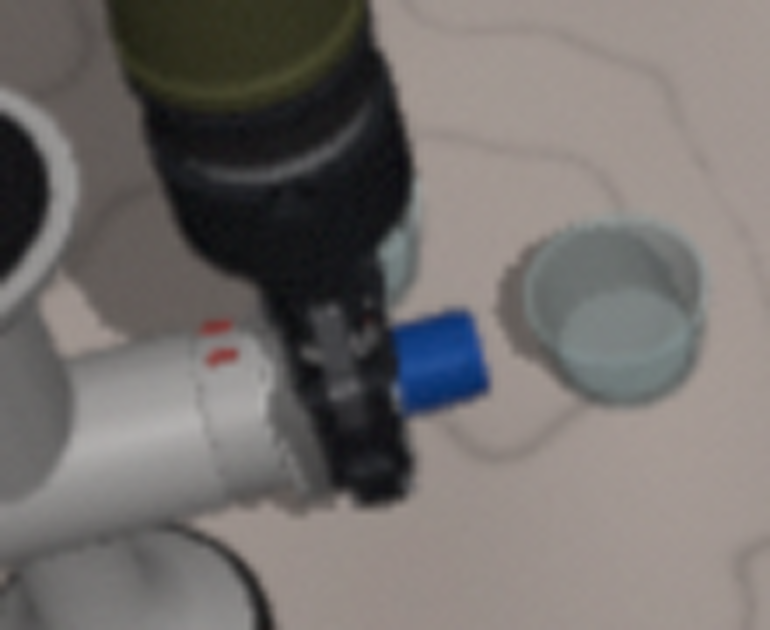

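View pics/w18.png

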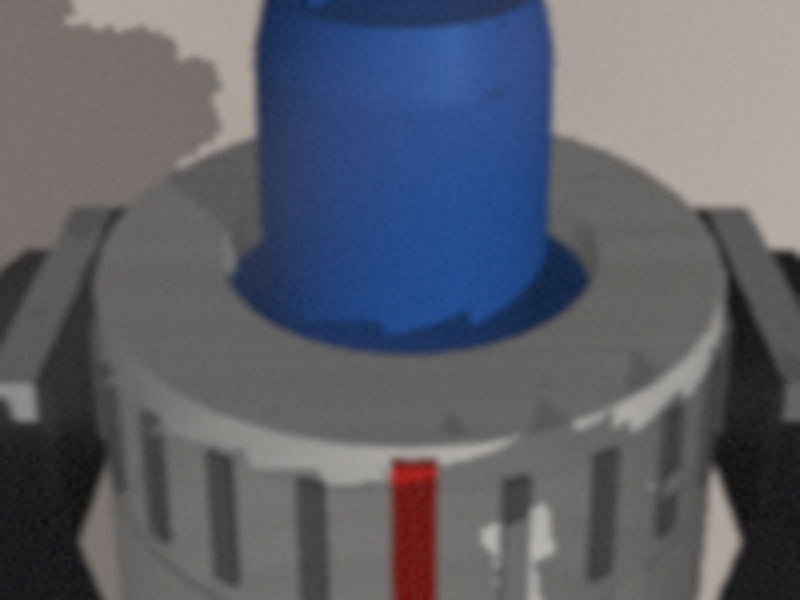

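Emit:
{"method": "drive_tool", "body": {
  "plan": [
    [0.6,[0,0.002,0],[0,0,0]],
    [0.6,[-0.0002,0,0.0053],[0,-0.0873,0]],
    [0.6,[-0.0002,0,0.0053],[0,-0.0873,0]],
    [0.6,[-0.0002,0,0.0053],[0,-0.0873,0]],
    [0.6,[0,0,0],[0,0,0]]
  ]
}}

```text
t: 29.9
tcp_pos: [0.5553, -0.1346, 0.0765]
eef_rot: [[0.251, 0.253, 0.934], [-0.059, 0.968, -0.246], [-0.966, 0.007, 0.258]]
contact_force: [2.1, 9.9, -2.5]
width: 0.0682
```

```bash
python3 - <<'E'
from mouth import *
where(np.array([-.0603,0,0])); s=sense(); print(s["qpos"],s["wrist_torque"]@E)
E
```

```text
t 29.90 axis pt in mouth (x,y,z mm) [ 5.2   1.27 -0.28] w 68.2 F(mouth) [10.1  0.5 -2.5]
Rerr deg [ -0.17 -14.94   0.41]
[-13.70653191  13.4753698  -31.53230335  30.05105376   0.1311746
  90.99809939] 0.27996379685663153
```

Emit:
{"method": "drive_tool", "body": {
  "plan": [
    [0.6,[-0.0002,0,0.0058],[0,-0.0873,0]],
    [0.6,[-0.0002,0,0.0056],[0,-0.0873,0]],
    [0.6,[-0.0002,0,0.0055],[0,-0.0873,0]],
    [0.6,[0,0,0.0015],[0,-0.025,0]],
    [0.6,[0,0,0],[0,0,0]]
  ]
}}

```text
t: 30.52
tcp_pos: [0.5723, -0.139, 0.0836]
eef_rot: [[0.505, 0.251, 0.826], [-0.125, 0.968, -0.217], [-0.854, 0.006, 0.52]]
contact_force: [-0.1, 10.5, 2.8]
width: 0.0681
```

```bash
python3 - <<'E'
from mouth import *
from h import *
where(np.array([-.0603,0,0])); s=sense(); print(s["qpos"],s["wrist_torque"]@E)
p,d,K,T=shot("scene","s19"); crop(p,100,150,240,270,6,"pics/s19.png")
p,d,K,T=shot("wrist","w19"); crop(p,180,210,380,360,4,"pics/w19.png")
E
```

```text
t 30.52 axis pt in mouth (x,y,z mm) [ 5.22 -0.42  0.09] w 68.1 F(mouth) [10.2  2.8  2.8]
Rerr deg [ -0.24 -31.33   0.43]
[-13.51489902   7.59963271 -48.6727628    2.39805686  -0.22984126
  91.03709402] 0.7427127811270832
```

View pics/s19.png

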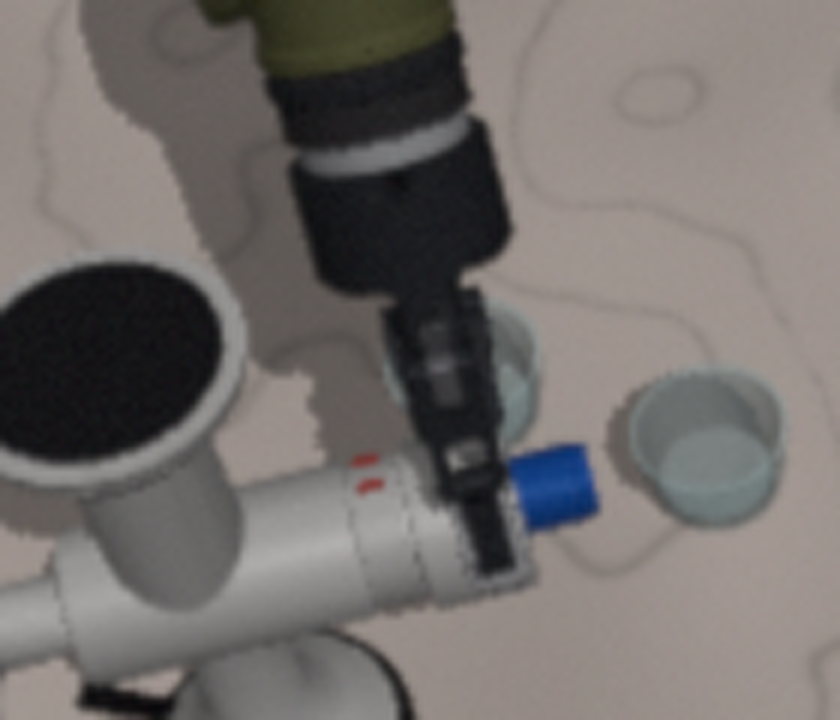

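View pics/w19.png

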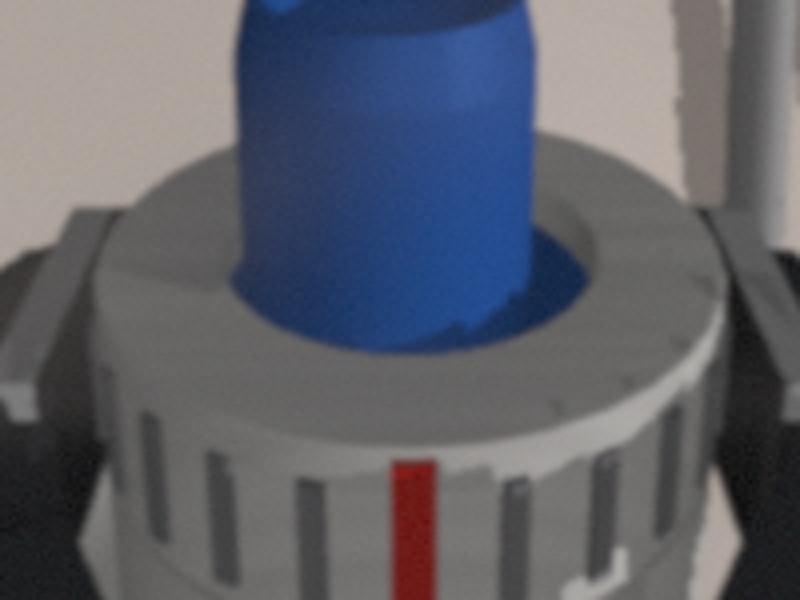

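Emit:
{"method": "drive_tool", "body": {
  "plan": [
    [0.6,[0,0.002,0],[0,0,0]],
    [1.0,[0,0,0],[0,0,0]],
    [1.0,[0,0,0],[0,0,0]],
    [1.0,[0,0,0],[0,0,0]],
    [1.0,[-0.02,0,0],[0,0,0]],
    [1.0,[-0.04,0.005,0],[0,0,0]],
    [1.0,[-0.04,0.02,0],[0,0,0]],
    [1.0,[-0.03,0.04,0],[0,0,0]],
    [1.0,[-0.01,0.06,0],[0,0,0]],
    [1.0,[0,0.06,0],[0,0,0]],
    [1.0,[0,0.06,0],[0,0,0]],
    [1.0,[0,0,0],[0,0,0]]
  ]
}}

```text
t: 32.12
tcp_pos: [0.5669, 0.1189, 0.2034]
eef_rot: [[0.505, 0.251, 0.826], [-0.13, 0.968, -0.214], [-0.854, 0.0, 0.521]]
contact_force: [-1.1, -0.9, 1.0]
width: 0.0853
```

```bash
python3 - <<'E'
from mouth import *
from h import *
where()
p,d,K,T=shot("scene","s20"); crop(p,100,170,230,270,6,"pics/s20.png")
pm=M+.006*E+.0345*np.array([0,0,1.]) 
for a in (0,20,31): print(a,(proj(M+.006*E+.0345*(np.cos(np.radians(a))*np.array([0,0,1.])+np.sin(np.radians(a))*Nn),K,T)-[100,170])*6)
print("noz end",(proj(M+.046*E,K,T)-[100,170])*6)
p,d,K,T=shot("top","t20"); crop(p,340,220,470,320,6,"pics/t20.png")
for a in (0,20,31): print(a,(proj(M+.006*E+.0345*(np.cos(np.radians(a))*np.array([0,0,1.])+np.sin(np.radians(a))*Nn),K,T)-[340,220])*6)
print("noz end",(proj(M+.046*E,K,T)-[340,220])*6)
E
```

```text
t 32.12 axis pt in mouth (x,y,z mm) [253.45  70.01 118.36] w 85.3 F(mouth) [-1.2  0.8  1. ]
Rerr deg [ -0.33 -31.4    0.12]
0 [472.28114389 328.9163046 ]
20 [467.72493686 308.18975051]
31 [466.23104886 300.53985901]
noz end [587.25446118 354.13184923]
0 [297.47370011 227.04489412]
20 [285.0097189  260.65276599]
31 [277.48574825 278.17906556]
noz end [164.50234545 197.18001763]
```

View pics/s20.png

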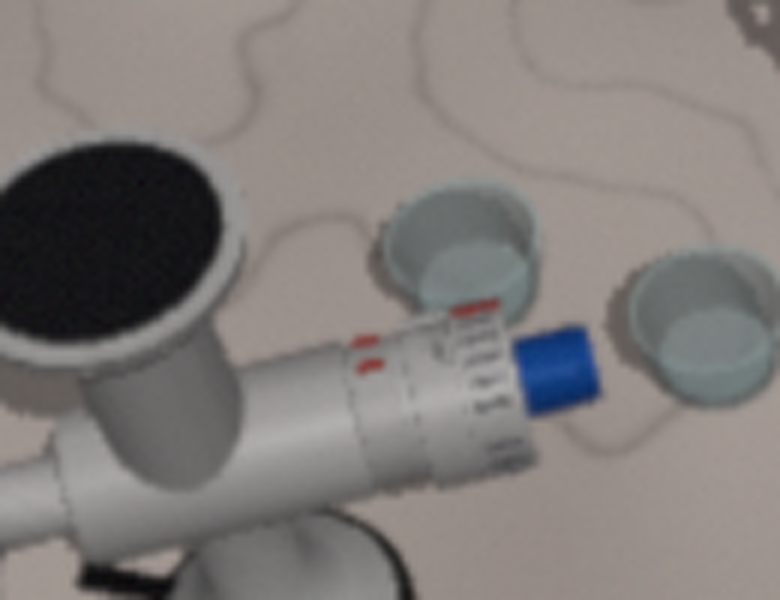

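View pics/t20.png

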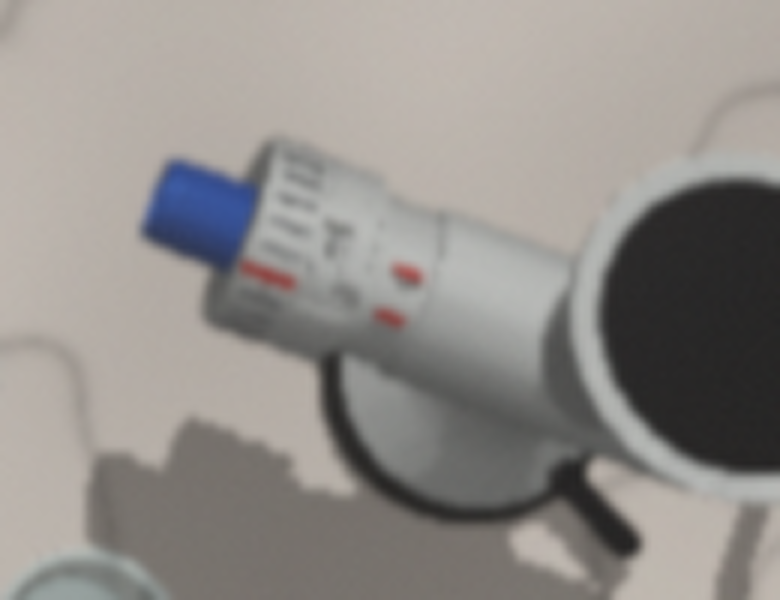

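```bash
python3 - <<'E'
from mouth import *
from h import *
import numpy as np
for f,(x0,y0,x1,y1) in (("s20",(150,200,230,270)),("t20",(350,225,430,290))):
    p,d,K,T=load(f); S=9
    im=cv2.resize(p[y0:y1,x0:x1,::-1],None,fx=S,fy=S,interpolation=cv2.INTER_CUBIC)
    th=np.linspace(0,2*np.pi,200)
    for x,r,c in ((.016,.0345,(0,255,255)),(.020,.0345,(0,0,255)),(-.024,.0345,(0,255,0)),(.046,.0145,(255,255,0))):
        P=M+x*E+r*(np.cos(th)[:,None]*np.array([0,0,1.])+np.sin(th)[:,None]*Nn)
        q=((proj(P,K,T)-[x0,y0]+.5)*S).astype(int); cv2.polylines(im,[q.reshape(-1,1,2)],True,c,1)
    cv2.imwrite(f"pics/ov_{f}.png",im)
E
```

```text
(no output)
```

View pics/ov_s20.png

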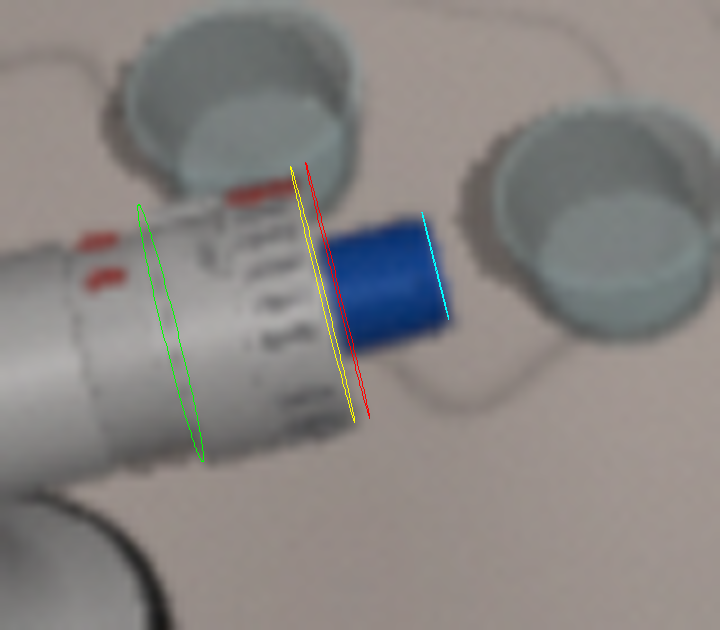

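View pics/ov_t20.png

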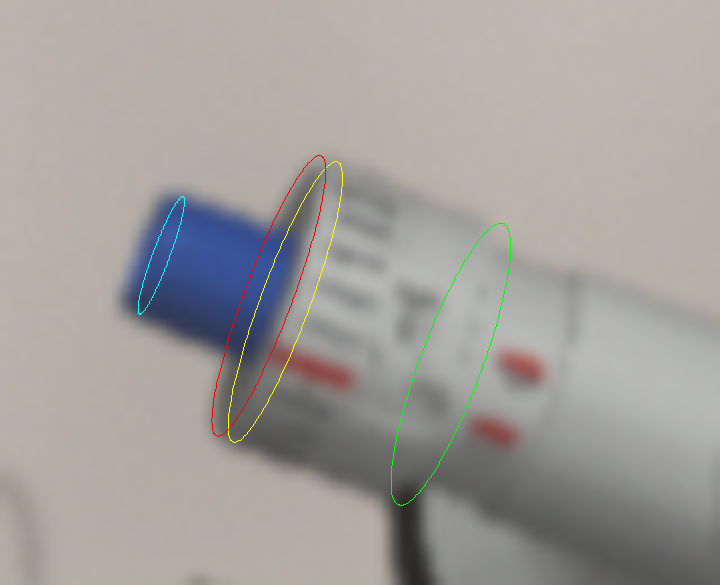

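```bash
python3 - <<'E'
from mouth import *
from h import *
for f,o in (("s20",(150,200)),("t20",(350,225))):
    p,d,K,T=load(f)
    for a in (0,30):
        P=M-.036*E+.031*(np.cos(np.radians(a))*np.array([0,0,1.])+np.sin(np.radians(a))*Nn); print(f,a,((proj(P,K,T)-o+.5)*9).round(0))
E
```

```text
s20 0 [101. 277.]
s20 30 [ 95. 239.]
t20 0 [537. 369.]
t20 30 [510. 436.]
```

```bash
python3 -c "
from plant import job_done,sense
print(sense()['t']); print(job_done())"
```

```text
32.225
the job is handed in; nothing more can be done
None
```

The mincer is assembled, and I handed the job in at 32.2 s of the 72 s allowed; no verdict was reported. I put on the green mandrel, the middle-sized blue nozzle from the rack and the bayonet ring in that order. I then turned the ring about 31° clockwise, let go and moved the hand about 0.25 m clear.

**Last checks:**
- **Ring:** in the scene view its lip front sits at mouth x ≈ +16 mm. The red mark lines up with the lock mark at about 30°.
- **Nozzle:** its end is at about +46 mm, which is home.
- **Seating:** the mandrel, nozzle and ring each seated against a firm stop, with 16 to 19 N of push. The mandrel is now hidden behind the nozzle. Before it was covered, the spindle stood about 4 mm out of its tube, as it should when home.
- **Other items:** both ramekins, seen in the last pictures, look to be where they were. I did not measure or re-check the bowl and garlic press at the end, but the arm never went near them.

**What disagreed:**
- **Finger length:** the real fingertips lie about 45 mm behind the stated TCP. My first mandrel grasp closed above the tube because of this. I measured the offset with the cameras and used it from then on.
- **Top camera:** it showed the ring and nozzle about 3 mm too far out. It showed the fixed barrel marks shifted by the same amount, so I put this down to the camera's calibration.

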